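# Clear a stack onto the shadow board

## Task

A sanding block, a wooden offcut, a bench dog and an L-shaped square have been left piled on one another on the bench. Take the pile apart and set each thing centred and squarely on the grey shadow-board tile whose black mark has its outline: block and offcut flat along their marks, the dog upright on its foot on the round mark, the square flat with both arms over the L mark. Let none of them tip over on the way.

Things in the scene. Friction and masses are not known exactly. Their poses are not given: they have to be found in the camera images.
- sanding_block: Dark brown sanding block, 64 (x) x 106 (y) x 30 (z) mm, about 0.1 kg: the bottom of the pile, lying flat on the bench with its long side roughly across the robot's view. Origin: centre of its underside; x along its short side, y along its long side, z up. Its two ends are alike.
- offcut: Plain brown wooden bar, 30 (x) x 100 (y) x 22 (z) mm, about 0.06 kg, lying flat lengthwise on the sanding block (it starts 30 mm above the bench). Origin: centre of its underside; y along its length, z up. Its two ends are alike.
- bench_dog: Pale turned bench dog, a round peg 54 mm tall standing upright on its wider foot (27 mm across, about 20 mm at the top), about 0.1 kg. It stands on the offcut, about 32 mm from the offcut's centre toward its +y end. Origin: centre of the underside of its foot; z up its axis.
- square: L-shaped aluminium square, flat, 56 x 56 mm, 14 mm high, arms 16 mm wide; 0.06 kg. Origin: centre of the 56 mm outline, on the underside (not on metal); z up. First arm along y at x = -20 mm, second along x at y = -20 mm, each 56 mm long, meeting at (-20, -20) mm. At the start the first arm lies along the offcut's -y half and the second sticks out over its side away from the robot.
- square_toe (a point): Point in the second arm of the square, near its free end: at (20, -20) mm in the square's frame, at half height.
- tile_block: Place for the sanding block. Fixed grey plate 4 mm thick lying on the bench, its flat top (4 mm up) bearing a flush black mark, a rectangle 64 (x) x 106 (y) mm. Origin: centre of the plate's underside, below the centre of the mark; z up. Plate 80 x 122 mm.
- tile_offcut: Place for the offcut. Fixed grey plate 4 mm thick lying on the bench, its flat top (4 mm up) bearing a flush black mark, a slim rectangle 30 (x) x 100 (y) mm. Origin: centre of the plate's underside, below the centre of the mark; z up. Plate 50 x 120 mm.
- tile_dog: Place for the bench dog. Fixed grey plate 4 mm thick lying on the bench, its flat top (4 mm up) bearing a flush black mark, a disc 27 mm across. Origin: centre of the plate's underside, below the centre of the mark; z up. Plate 52 x 52 mm.
- tile_square: Place for the square. Fixed grey plate 4 mm thick lying on the bench, its flat top (4 mm up) bearing a flush black mark, an L of the square's outline (arms 16 mm wide, along y at x = -20 mm and along x at y = -20 mm). Origin: centre of the plate's underside, below the centre of the mark; z up. Plate 72 x 72 mm, centred on the 56 mm outline. A square in its place has its x and y along the tile's.
Mind the look-alikes: they are no part of the job. Several things have the shape of the offcut; the one meant has the colours described above.

How it is judged:
By the outcome, as a careful person would: the job done as asked, in the order asked, and still so for the second after the job is handed in, with the robot touching nothing.
It also fails if it takes over 120 s, if anything falls off the work surface, if the arm or the gripper's body presses on something with over 40 N, if the wrist force passes 120 N, or if a joint passes its speed limit or range.

## Robot

A 7-joint arm with a two-finger parallel gripper is mounted at the origin on a cart in front of the work surface, level with it; the furniture and walls round the work are solid. World frame = base frame: x ahead of the robot, y to its left, z up, the work surface at z = 0. Lengths are in m, angles in rad, forces in N, time in s.
With the tool pointing down it reaches from about 0.4 to 0.85 m from the base axis. Payload 6.9 kg.
Tool frame: the origin (TCP) lies midway between the tips of the shut fingers; the grasp point (between the pads) lies 19 mm behind it (bot.grip_point_offset is the distance from the TCP to the grasp point, in m); z points along the fingers, y is the line along which they close (so a half turn about z gives the same grasp; the last joint's range is limited). The gripper opens to 85 mm and grips with 20 to 120 N. Pads are 22 mm wide; open, the fingers measure 114 mm over their backs; the gripper's body (76 mm by 85 mm) begins 54 mm behind the grasp point. The pads swing forward as they close: fully open they stand 13 mm farther back than shut.
Start: joints at [-1.01, 0.507, -0.238, 1.5, 0.126, 1.149, -0.155], TCP at [0.275, 0.561, 0.231] pointing down, gripper open.
Joint ranges: [-3.08, 3.08], [-0.24, 2.05], [-1.43, 1.35], [0, 2.5], [-1.52, 4.66], [0.17, 1.96], [-2.89, 2.89]. Speed limits (rad/s): [2.39, 2.39, 3.14, 3.14, 3.14, 3.14, 3.14].

## Interface

Orientations are given as [roll, pitch, yaw] about the fixed x, y, z axes, in that order (R = Rz(yaw) Ry(pitch) Rx(roll)).
In Python, from plant import bot gives the robot as it stands.
- The arm moves only by the tool apply_moves, never from a script. Its argument "commands" is a list of rows, each an object of numbers: "jaw": the opening, from 0 (shut) to 1 (fully open); "tx", "ty", "tz": the shift along the world's x, y, z in cm; "wx", "wy", "wz": the turn, a rotation vector about the world's x, y, z in degrees. A call has 1 to 5 rows; each row is the pose to reach, as a shift and turn from the pose commanded when the call began; what a row does not reach only later rows make up. A row lasts 1/8 s, in which the tool goes at most 62.5 mm and 10.7 degrees, less where a joint would pass 70% of its speed; a pose out of reach is approached as far as the arm can. A call with a gripper value outside its range is refused whole. The fingers move at their own pace and stop on an object; "squeeze" is the grip in N (left out, the last holds). Time passes only in rows, so rows that repeat a pose let the fingers close. It gives the time, the measured TCP pose, the force, the opening and the grip force at its end, in the units of the state.
- bot.state(): the state, without advancing time (a new reading comes with each control period).
- bot.read_camera(name): name is "scene" or "top" or "wrist"; returns a dict with "color" (420x560x3 uint8, blue, green, red), "vertical_fov" (degrees; the focal length in pixels is half the picture's height over the tangent of half this angle, whatever the lens; pixels are square), "cx", "cy" (the principal point, pixels), "extrinsics" (4x4, takes a point from camera to world coordinates). Camera axes: x right, y up, looking along -z (the intrinsics and any distortion apply to the point x, -y, -z); pixel columns grow to the right and rows downward; lengths in m; the calibration is good to about 2 mm. A picture is of the moment at which its call begins. There is no depth.
- bot.finish_job(): hands the job in; it is judged then, once.
The state is a dict: "time": time; "joints": joint angles; "qvel": joint speeds; "tau": joint torques, N m; "eef_pos": TCP position; "ee_rot": TCP orientation; "force": force on the tool from outside, world axes, zero at the start; "wrist_torque": the same for the moment, N m; "gripper_width": opening from 0.0 (shut) to 1.0 (fully open); "finger_force": force on a finger pad.
Only numpy, scipy, OpenCV 4.12 (cv2) and the standard library are available. Lean on these libraries where they do the work, as an engineer would, in place of code of your own. Each camera call takes 0.05 s, during which the arm holds its last target. There are 200 camera calls.

## Working session

There is one attempt and no reset: what is moved stays moved. The work goes in short steps, Python scripts to look and compute and a tool call to move; the robot and the scene stay as the last step left them, time stands still between calls to the robot, and variables do not carry over. Pictures are saved under pics/ and viewed, at most 14 in all, crops included, and the job is handed in when it is done.

Besides the shell and the picture viewer there is one more tool, called by a JSON object that holds its "op" and its "data", one argument or row to a line. apply_moves: Moves the arm, as the interface text tells. Its arguments: {"type":"object","properties":{"commands":{"type":"array","items":{"type":"object","properties":{"jaw":{"type":"number"},"tx":{"type":"number"},"ty":{"type":"number"},"tz":{"type":"number"},"wx":{"type":"number"},"wy":{"type":"number"},"wz":{"type":"number"}}}},"squeeze":{"type":"number"}},"required":["commands"]}

```bash
mkdir -p pics; ls; python3 - <<'E'
from plant import bot
import cv2
for n in("scene","top"):
    c=bot.read_camera(n); cv2.imwrite(f"pics/{n}0.png",c["color"]); print(n,{k:v for k,v in c.items() if k!="color"})
s=bot.state();print(s)
E
```

```text
pics
scene {'vertical_fov': 47.94126769056049, 'cx': 283.9480979530342, 'cy': 211.31605515947797, 'extrinsics': array([[-0.62820723, -0.57138402,  0.52808709,  1.19542977],
       [ 0.7778659 , -0.47584366,  0.41048442,  0.48039096],
       [ 0.01674266,  0.66865022,  0.74338857,  0.95665772],
       [ 0.        ,  0.        ,  0.        ,  1.        ]])}
top {'vertical_fov': 46.99087540358414, 'cx': 287.32906224062276, 'cy': 205.75880759749379, 'extrinsics': array([[ 0.00225778,  0.99606383, -0.0886101 ,  0.45045069],
       [-0.99995088,  0.0013936 , -0.0098133 ,  0.01055941],
       [-0.00965118,  0.0886279 ,  0.99601805,  1.30026365],
       [ 0.        ,  0.        ,  0.        ,  1.        ]])}
{'time': 0.1, 'joints': array([-1.00950765,  0.50826228, -0.23750199,  1.501013  ,  0.12570429,
        1.14889379, -0.15480907]), 'qvel': array([-0.00094528, -0.00382072,  0.00044146, -0.00076057,  0.00019941,
        0.00282206, -0.00035152]), 'tau': array([-6.19905433e-03, -6.21833539e+01, -2.19546542e+00, -2.50205398e+01,
        1.23847552e-02,  7.76042521e-03, -2.46526682e-06]), 'eef_pos': array([0.27499502, 0.56076345, 0.23051714]), 'ee_rot': array([-3.14000356e+00,  4.33929081e-05,  2.68578036e+00]), 'force': array([-0.27369294, -0.74283312,  0.18311524]), 'wrist_torque': array([-0.05844174,  0.03705559,  0.02716543]), 'finger_force': 0.0, 'gripper_width': 0.9987038357335208}
```

View pics/top0.png

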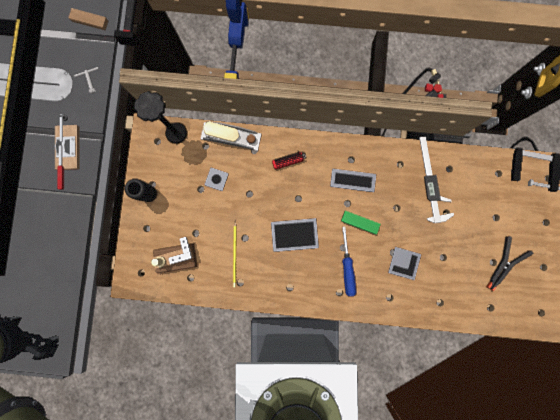

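View pics/scene0.png

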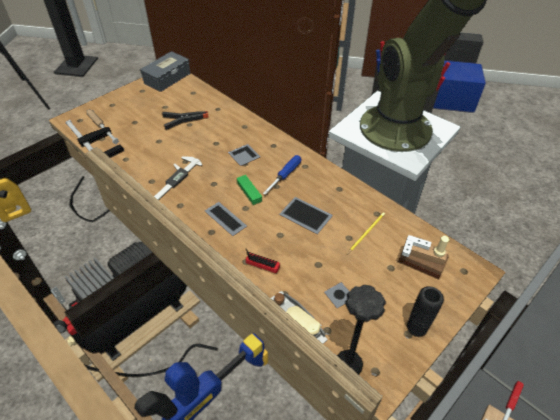

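{"op": "apply_moves", "data": {
  "commands": [
    {"tx": 4,"ty": -5,"tz": 4,"wz": -10},
    {"tx": 8,"ty": -11,"tz": 8,"wz": -20},
    {"tx": 12,"ty": -17,"tz": 10,"wz": -30},
    {"tx": 14,"ty": -22,"tz": 10,"wz": -40},
    {"tx": 14.5,"ty": -26,"tz": 10,"wz": -50}
  ]
}}

```text
invalid input
```

{"op": "apply_moves", "data": {
  "commands": [
    {"wz": -10},
    {"wz": -14},
    {"wz": -14}
  ]
}}

```text
invalid input
```

```bash
cat > h.py <<'E'
import numpy as np,cv2
from plant import bot
def cam(n,save=None):
    c=bot.read_camera(n); c["f"]=210/np.tan(np.radians(c["vertical_fov"])/2)
    if save: cv2.imwrite("pics/"+save,c["color"])
    return c
def ray(c,uv,z):
    uv=np.atleast_2d(np.array(uv,float)); E=c["extrinsics"]
    d=np.c_[(uv[:,0]-c["cx"])/c["f"],-(uv[:,1]-c["cy"])/c["f"],-np.ones(len(uv))]@E[:3,:3].T
    return E[:3,3]+d*((z-E[2,3])/d[:,2])[:,None]
def proj(c,P):
    E=c["extrinsics"]; q=(np.atleast_2d(P)-E[:3,3])@E[:3,:3]
    return np.c_[c["cx"]+c["f"]*q[:,0]/-q[:,2],c["cy"]-c["f"]*q[:,1]/-q[:,2]]
E
python3 - <<'E'
from h import *
c=cam("wrist","w0.png");print(c["f"],c["cx"],c["cy"],c["extrinsics"].round(4))
s=bot.state();print(s["time"],s["eef_pos"],s["ee_rot"],s["force"])
E
```

```text
360.3753995337322 276.9930288683451 207.78140398083968 [[ 0.4406 -0.8622 -0.2499  0.2109]
 [ 0.8977  0.4224  0.1252  0.5925]
 [-0.0024 -0.2795  0.9602  0.3734]
 [ 0.      0.      0.      1.    ]]
0.15 [0.27498514 0.56084117 0.23064044] [-3.14026332e+00  3.51661709e-05  2.68587008e+00] [-0.15917613 -0.6420737   0.59162511]
```

{"op": "apply_moves", "data": {
  "commands": [
    {"jaw": 1,"tx": 4,"ty": -5,"tz": 4,"wx": 0,"wy": 0,"wz": -10},
    {"jaw": 1,"tx": 8,"ty": -11,"tz": 8,"wx": 0,"wy": 0,"wz": -20},
    {"jaw": 1,"tx": 12,"ty": -17,"tz": 10,"wx": 0,"wy": 0,"wz": -30},
    {"jaw": 1,"tx": 14,"ty": -22,"tz": 10,"wx": 0,"wy": 0,"wz": -40},
    {"jaw": 1,"tx": 14.5,"ty": -26,"tz": 10,"wx": 0,"wy": 0,"wz": -50}
  ],
  "squeeze": 30
}}

```text
time: 0.78
eef_pos: [0.4184, 0.3093, 0.3309]
ee_rot: [3.141, -0.0, 1.807]
force: [0.9, -0.5, 0.2]
gripper_width: 1.002
finger_force: 0.0
```

{"op": "apply_moves", "data": {
  "commands": [
    {"jaw": 1,"tx": 0,"ty": 0,"tz": 0,"wx": 0,"wy": 0,"wz": -10},
    {"jaw": 1,"tx": 0,"ty": 0,"tz": 0,"wx": 0,"wy": 0,"wz": -13.5},
    {"jaw": 1,"tx": 0,"ty": 0,"tz": 0,"wx": 0,"wy": 0,"wz": -13.5}
  ],
  "squeeze": 30
}}

```text
time: 1.15
eef_pos: [0.4171, 0.3111, 0.3304]
ee_rot: [-3.141, 0.0, 1.578]
force: [0.9, 0.2, -0.1]
gripper_width: 1.002
finger_force: 0.0
```

```bash
python3 - <<'E'
from h import *
c=cam("wrist","w0.png");print(c["f"],c["cx"],c["cy"],c["extrinsics"].round(4))
s=bot.state();print(s["time"],s["eef_pos"],s["ee_rot"],s["force"])
E
```

```text
360.3753995337322 276.9930288683451 207.78140398083968 [[ 1.000e+00 -6.600e-03 -1.200e-03  4.162e-01]
 [ 6.700e-03  9.599e-01  2.804e-01  3.824e-01]
 [-7.000e-04 -2.804e-01  9.599e-01  4.733e-01]
 [ 0.000e+00  0.000e+00  0.000e+00  1.000e+00]]
1.2 [0.41705204 0.31119915 0.3303457 ] [-3.14126115e+00  2.70441617e-04  1.57927144e+00] [0.14230677 0.37020714 0.3617162 ]
```

View pics/w0.png

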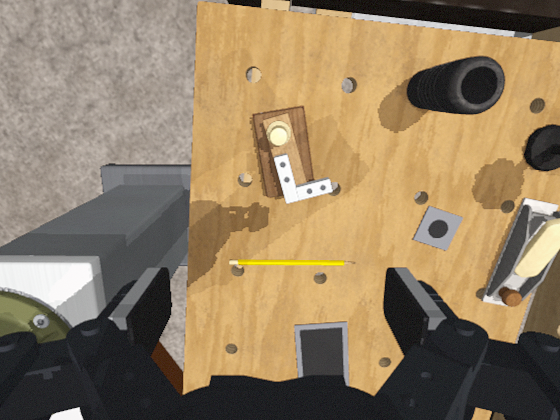

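```bash
cat >> h.py <<'E'
def white(c,u,v,u2,v2,smax=45,vmin=150):
    hsv=cv2.cvtColor(c["color"],cv2.COLOR_BGR2HSV); m=((hsv[...,1]<smax)&(hsv[...,2]>vmin)).astype(np.uint8)
    k=np.zeros_like(m);k[v:v2,u:u2]=m[v:v2,u:u2];return k
def big(m):
    cs,_=cv2.findContours(m,cv2.RETR_EXTERNAL,cv2.CHAIN_APPROX_NONE);return max(cs,key=cv2.contourArea)[:,0]
E
python3 - <<'E'
from h import *
c=dict(cam("wrist"))
hsv=cv2.cvtColor(c["color"],cv2.COLOR_BGR2HSV)
for p in [(279,133),(279,126),(285,170),(315,190),(268,150),(290,112),(300,150),(438,215),(438,229),(320,350),(298,350),(350,120)]: print(p,hsv[p[1],p[0]])
crop=cv2.resize(c["color"][90:220,220:360],None,fx=5,fy=5,interpolation=cv2.INTER_CUBIC);cv2.imwrite("pics/w1.png",crop[:600])
t=cam("top");
a=cv2.resize(t["color"][150:290,190:440],None,fx=3,fy=3,interpolation=cv2.INTER_CUBIC);cv2.imwrite("pics/t1.png",a)
E
```

```text
(279, 133) [ 28  36 254]
(279, 126) [ 21  89 161]
(285, 170) [ 30   1 251]
(315, 190) [ 90   1 250]
(268, 150) [ 13 125 106]
(290, 112) [ 15 121 164]
(300, 150) [ 14 131 146]
(438, 215) [125   9 174]
(438, 229) [158  16  64]
(320, 350) [150   8  63]
(298, 350) [128   6 170]
(350, 120) [ 18 123 218]
```

View pics/w1.png

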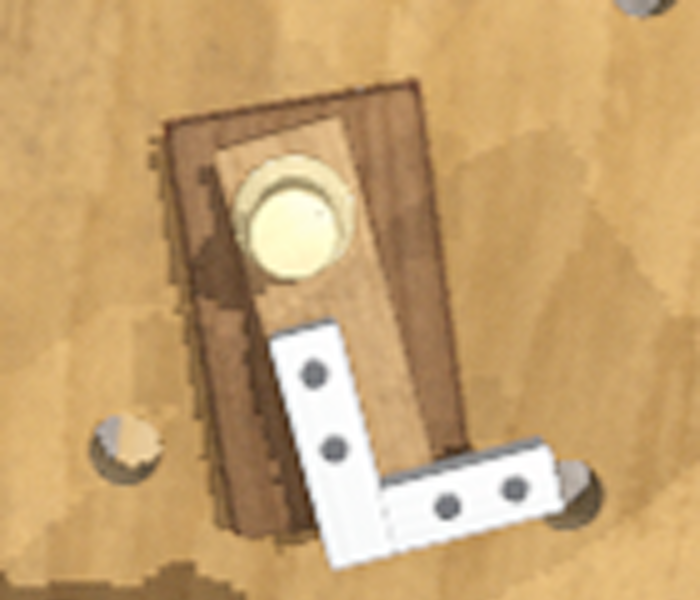

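View pics/t1.png

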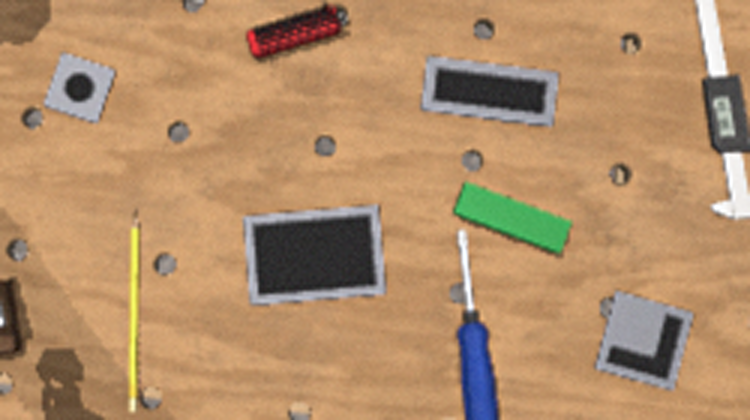

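```bash
cat >> h.py <<'E'
def rect(P):
    (x,y),(w,h),a=cv2.minAreaRect((P[:,:2]*1000).astype(np.float32))
    if w>h: w,h,a=h,w,a-90   # a: direction of short side; long side = a+90
    return np.round([x,y,w,h,(a+90)%180-90],1)
def dark(c,cen,r,vmax=100,smax=70):
    hsv=cv2.cvtColor(c["color"],cv2.COLOR_BGR2HSV); m=((hsv[...,2]<vmax)&(hsv[...,1]<smax)).astype(np.uint8)
    k=np.zeros_like(m);cv2.circle(k,tuple(int(i) for i in cen),r,1,-1);return m*k
def grey(c,cen,r):
    hsv=cv2.cvtColor(c["color"],cv2.COLOR_BGR2HSV); m=((hsv[...,1]<45)).astype(np.uint8)
    k=np.zeros_like(m);cv2.circle(k,tuple(int(i) for i in cen),r,1,-1);return m*k
E
python3 - <<'E'
from h import *
t=cam("top");w=cam("wrist")
for n,cen,r in[("block",(295,235),40),("offcut",(353,180),33),("dog",(216,179),20),("square",(404,263),26)]:
    print(n,"mark",rect(ray(t,big(dark(t,cen,r)),.004)),"plate",rect(ray(t,big(grey(t,cen,r)),.004)))
print("w dog",rect(ray(w,big(dark(w,(438,229),30)),.004)),rect(ray(w,big(grey(w,(438,229),40)),.004)))
# dog top in wrist
hsv=cv2.cvtColor(w["color"],cv2.COLOR_BGR2HSV)
m=((hsv[...,1]<75)&(hsv[...,2]>235)).astype(np.uint8);k=m*0;k[110:150,262:298]=m[110:150,262:298]
print("dogtop",rect(ray(w,big(k),.106)))
q=big(white(w,260,150,340,210,30,225));print("square",rect(ray(w,q,.066)))
# block top corners from crop reading
print("block c",ray(w,[(220+166/5,90+122/5),(220+417/5,90+82/5),(220+468/5,90+445/5)],.030).round(4))
print("offc",ray(w,[(220+216/5,90+153/5),(220+342/5,90+120/5),(220+430/5,90+470/5)],.052).round(4))
print("sq",ray(w,[(220+332/5,90+568/5),(220+270/5,90+340/5),(220+562/5,90+512/5)],.066).round(4))
E
```

```text
block mark [487.9   4.7  62.7 104.9   4.9] plate [488.2   4.3  80.1 121.    5. ]
offcut mark [ 636.2 -153.4   28.1   98.3   -7.1] plate [ 635.7 -153.6   50.1  119.3   -7.2]
dog mark [638.4 216.9  21.7  22.  -89.2] plate [638.8 216.8  50.8  51.7 -18.5]
square mark [ 413.4 -288.8   54.7   56.   -15.8] plate [ 414.2 -283.9   71.2   80.7  -15.8]
w dog [638.6 216.8  24.6  25.6 -39.2] [638.  217.5  51.6  51.7  71.5]
dogtop [4.177e+02 3.504e+02 1.510e+01 1.580e+01 4.000e-01]
square [446.7 303.4  54.9  55.2 -74.5]
block c [[0.3876 0.3689 0.03  ]
 [0.4472 0.3785 0.03  ]
 [0.4624 0.2911 0.03  ]]
offc [[0.4003 0.3628 0.052 ]
 [0.4289 0.3703 0.052 ]
 [0.4512 0.2895 0.052 ]]
sq [[0.4278 0.2689 0.066 ]
 [0.413  0.3224 0.066 ]
 [0.4811 0.2829 0.066 ]]
```

{"op": "apply_moves", "data": {
  "commands": [
    {"jaw": 1,"tx": 0.1,"ty": 3.9,"tz": -4,"wx": 0,"wy": 0,"wz": 0},
    {"jaw": 1,"tx": 0.1,"ty": 3.9,"tz": -10,"wx": 0,"wy": 0,"wz": 0},
    {"jaw": 1,"tx": 0.1,"ty": 3.9,"tz": -15.5,"wx": 0,"wy": 0,"wz": 0},
    {"jaw": 1,"tx": 0.1,"ty": 3.9,"tz": -19,"wx": 0,"wy": 0,"wz": 0},
    {"jaw": 1,"tx": 0.1,"ty": 3.9,"tz": -20,"wx": 0,"wy": 0,"wz": 0}
  ]
}}

```text
time: 2.02
eef_pos: [0.4173, 0.3495, 0.1285]
ee_rot: [-3.139, 0.003, 1.578]
force: [0.9, 0.3, -0.1]
gripper_width: 0.997
finger_force: 0.0
```

{"op": "apply_moves", "data": {
  "commands": [
    {"jaw": 1,"tx": 0,"ty": 0,"tz": 0,"wx": 0,"wy": 0,"wz": 0}
  ]
}}

```text
time: 2.15
eef_pos: [0.4184, 0.3504, 0.1308]
ee_rot: [-3.142, -0.0, 1.578]
force: [-0.4, -0.0, 0.4]
gripper_width: 1.002
finger_force: 0.0
```

```bash
python3 - <<'E'
from h import *
w=cam("wrist","w2.png");s=bot.state();print(s["eef_pos"],s["ee_rot"],s["joints"].round(2))
for z in(.052,.106): print(proj(w,[[.418,.350,z]]))
E
```

```text
[0.41887692 0.35073662 0.13163018] [ 3.14040531e+00 -1.07805525e-03  1.57766879e+00] [-0.77  0.49  0.04  1.85 -0.03  0.8  -0.71]
[[277.10720302 218.18903419]]
[[277.09040992 251.28179375]]
```

View pics/w2.png

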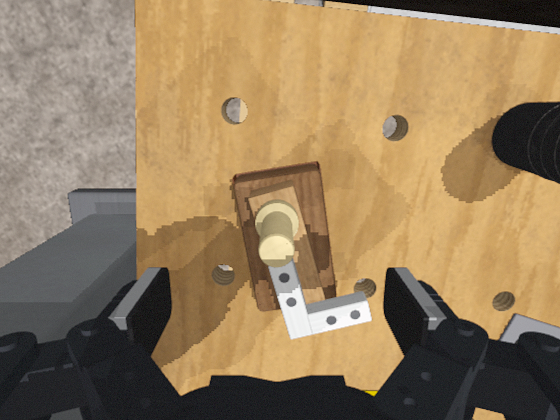

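{"op": "apply_moves", "data": {
  "commands": [
    {"jaw": 1,"tx": 0,"ty": 0,"tz": -4,"wx": 0,"wy": 0,"wz": 0},
    {"jaw": 1,"tx": 0,"ty": 0,"tz": -6,"wx": 0,"wy": 0,"wz": 0},
    {"jaw": 0.6,"tx": 0,"ty": 0,"tz": -6,"wx": 0,"wy": 0,"wz": 0},
    {"jaw": 0.1,"tx": 0,"ty": 0,"tz": -6,"wx": 0,"wy": 0,"wz": 0},
    {"jaw": 0.1,"tx": 0,"ty": 0,"tz": -6,"wx": 0,"wy": 0,"wz": 0}
  ],
  "squeeze": 40
}}

```text
time: 2.82
eef_pos: [0.419, 0.3508, 0.072]
ee_rot: [3.14, -0.002, 1.577]
force: [0.1, -0.0, 0.1]
gripper_width: 0.38
finger_force: 0.0
```

{"op": "apply_moves", "data": {
  "commands": [
    {"jaw": 0,"tx": 0,"ty": 0,"tz": 0,"wx": 0,"wy": 0,"wz": 0},
    {"jaw": 0,"tx": 0,"ty": 0,"tz": 0,"wx": 0,"wy": 0,"wz": 0},
    {"jaw": 0,"tx": 0,"ty": 0,"tz": 0,"wx": 0,"wy": 0,"wz": 0}
  ]
}}

```text
time: 3.2
eef_pos: [0.4186, 0.3507, 0.0719]
ee_rot: [3.14, -0.001, 1.578]
force: [-0.9, -1.4, 8.2]
gripper_width: 0.246
finger_force: 39.0
```

{"op": "apply_moves", "data": {
  "commands": [
    {"jaw": 0,"tx": 0,"ty": 0,"tz": 0.5,"wx": 0,"wy": 0,"wz": 0},
    {"jaw": 0,"tx": 0,"ty": 0,"tz": 2,"wx": 0,"wy": 0,"wz": 0},
    {"jaw": 0,"tx": 0,"ty": 0,"tz": 5,"wx": 0,"wy": 0,"wz": 0},
    {"jaw": 0,"tx": 0,"ty": 0,"tz": 8,"wx": 0,"wy": 0,"wz": 0},
    {"jaw": 0,"tx": 0,"ty": 0,"tz": 9,"wx": 0,"wy": 0,"wz": 0}
  ]
}}

```text
time: 3.82
eef_pos: [0.419, 0.3508, 0.163]
ee_rot: [3.139, -0.002, 1.577]
force: [-0.2, -0.0, -1.0]
gripper_width: 0.245
finger_force: 39.0
```

```bash
python3 - <<'E'
from h import *
t=cam("top");s=cam("scene")
for z in(0,.1,.15,.2,.25,.3): print(z,ray(t,[(150,105)],z).round(3),ray(s,[(365,303)],z).round(3))
print(ray(t,[(175,132)],0),ray(s,[(350,360)],0))
w=cam("wrist","w3.png");x=bot.state();print(x["eef_pos"],x["finger_force"],x["force"])
E
```

```text
0 [[0.845 0.403 0.   ]] [[0.618 0.277 0.   ]]
0.1 [[0.815 0.373 0.1  ]] [[0.679 0.299 0.1  ]]
0.15 [[0.799 0.358 0.15 ]] [[0.709 0.309 0.15 ]]
0.2 [[0.784 0.343 0.2  ]] [[0.739 0.32  0.2  ]]
0.25 [[0.769 0.328 0.25 ]] [[0.769 0.33  0.25 ]]
0.3 [[0.754 0.313 0.3  ]] [[0.799 0.341 0.3  ]]
[[0.76903102 0.33228912 0.        ]] [[7.57012094e-01 3.27663605e-01 1.11022302e-16]]
[0.41815085 0.35013917 0.16057273] 39.03442959068343 [-0.68221535 -0.51543242 -0.90559411]
```

View pics/w3.png

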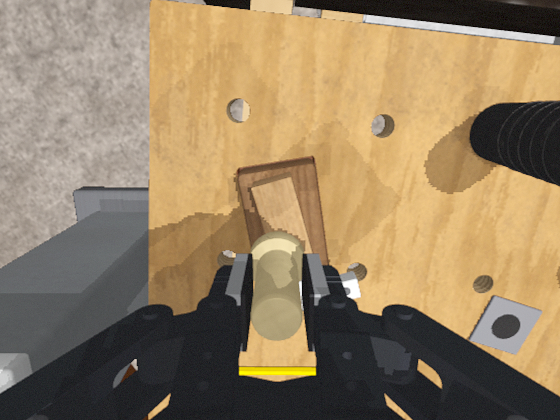

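{"op": "apply_moves", "data": {
  "commands": [
    {"jaw": 0,"tx": 3,"ty": -2,"tz": 0,"wx": 0,"wy": 0,"wz": 0},
    {"jaw": 0,"tx": 8,"ty": -5,"tz": 0,"wx": 0,"wy": 0,"wz": 0},
    {"jaw": 0,"tx": 13,"ty": -8,"tz": 0,"wx": 0,"wy": 0,"wz": 0},
    {"jaw": 0,"tx": 18,"ty": -11,"tz": 0,"wx": 0,"wy": 0,"wz": 0},
    {"jaw": 0,"tx": 22,"ty": -13.4,"tz": 0,"wx": 0,"wy": 0,"wz": 0}
  ]
}}

```text
time: 4.6
eef_pos: [0.6395, 0.2139, 0.1585]
ee_rot: [-3.139, 0.001, 1.576]
force: [0.2, 1.0, -0.6]
gripper_width: 0.247
finger_force: 39.1
```

{"op": "apply_moves", "data": {
  "commands": [
    {"jaw": 0,"tx": 0,"ty": 0,"tz": 0,"wx": 0,"wy": 0,"wz": 0},
    {"jaw": 0,"tx": 0,"ty": 0,"tz": -5,"wx": 0,"wy": 0,"wz": 0},
    {"jaw": 0,"tx": 0,"ty": 0,"tz": -9,"wx": 0,"wy": 0,"wz": 0},
    {"jaw": 0,"tx": 0,"ty": 0,"tz": -12,"wx": 0,"wy": 0,"wz": 0},
    {"jaw": 0,"tx": 0,"ty": 0,"tz": -12,"wx": 0,"wy": 0,"wz": 0}
  ]
}}

```text
time: 5.22
eef_pos: [0.635, 0.2162, 0.0369]
ee_rot: [-3.134, 0.002, 1.578]
force: [-0.4, -0.8, -0.3]
gripper_width: 0.249
finger_force: 39.2
```

```bash
python3 - <<'E'
from h import *
w=cam("wrist","w4.png");x=bot.state();print(x["eef_pos"],x["ee_rot"],x["finger_force"],x["force"],x["joints"].round(2))
print(proj(w,[[.6385,.217,.004]]))
E
```

```text
[0.63662067 0.21649042 0.03904765] [-3.13797292e+00  8.53707043e-04  1.57825615e+00] 39.20262161758728 [ 0.99954075  0.2197897  -1.40420257] [-0.39  0.76  0.04  1.58 -0.04  0.81 -0.32]
[[285.15038682 243.00317792]]
```

View pics/w4.png

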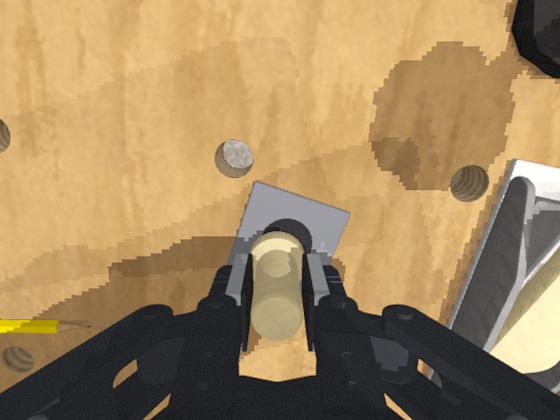

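{"op": "apply_moves", "data": {
  "commands": [
    {"jaw": 0,"tx": 0,"ty": 0,"tz": -0.5,"wx": 0,"wy": 0,"wz": 0},
    {"jaw": 0,"tx": 0,"ty": 0,"tz": -0.5,"wx": 0,"wy": 0,"wz": 0},
    {"jaw": 0,"tx": 0,"ty": 0,"tz": -0.5,"wx": 0,"wy": 0,"wz": 0}
  ]
}}

```text
time: 5.65
eef_pos: [0.6386, 0.2163, 0.0364]
ee_rot: [3.14, -0.0, 1.577]
force: [-0.3, 0.5, -0.5]
gripper_width: 0.247
finger_force: 39.2
```

```bash
python3 - <<'E'
from h import *
w=cam("wrist");x=bot.state();p=x["eef_pos"];print(p,x["ee_rot"],x["force"])
zb=p[2]-.020
hsv=cv2.cvtColor(w["color"],cv2.COLOR_BGR2HSV)
m=(abs(hsv[...,0].astype(int)-27)<6)&(hsv[...,1]>25)&(hsv[...,1]<130)&(hsv[...,2]>130)
k=np.zeros(m.shape,np.uint8);k[200:345,235:320]=m[200:345,235:320]
q=big(k);i=q[q[:,1]<250];print("foot px",i[:,0].min(),i[:,0].max(),i[:,1].min(),"bbox",q.min(0),q.max(0))
l,r,top=ray(w,[(i[:,0].min(),245),(i[:,0].max(),245),(i[i[:,1]==i[:,1].min(),0].mean(),i[:,1].min())],zb)
print("foot bottom guess: x",(l[0]+r[0])/2,"width",r[0]-l[0],"y back edge",top[1]-.0135)
g=big(grey(w,(287,243),75))
d=dark(w,(287,243),30);d[225:]=0
ys,xs=np.nonzero(d);P=ray(w,np.c_[xs,ys],.004);print("mark top y edge",P[:,1].max()-.0135,len(xs))
# tile corners via plate top edges
print("plate pts",rect(ray(w,g,.004)),ray(w,[g[g[:,1].argmin()],g[g[:,0].argmax()]],.004).round(4))
E
```

```text
[0.63857049 0.21627838 0.03629671] [ 3.14055853e+00 -4.11906354e-04  1.57743243e+00] [ 0.19278366 -0.79087199 -0.45888919]
foot px 251 301 232 bbox [250 232] [302 339]
foot bottom guess: x 0.6376385854373565 width 0.024294574082695974 y back edge 0.21444393664260775
mark top y edge 0.21702963128360864 131
plate pts [644.5 207.7  67.5  68.3  71.6] [[0.6231 0.2497 0.004 ]
 [0.6742 0.189  0.004 ]]
```

{"op": "apply_moves", "data": {
  "commands": [
    {"jaw": 0,"tx": 0.1,"ty": 0.1,"tz": -0.4,"wx": 0,"wy": 0,"wz": 0},
    {"jaw": 0,"tx": 0.1,"ty": 0.1,"tz": -0.8,"wx": 0,"wy": 0,"wz": 0},
    {"jaw": 0,"tx": 0.1,"ty": 0.1,"tz": -1.1,"wx": 0,"wy": 0,"wz": 0},
    {"jaw": 0,"tx": 0.1,"ty": 0.1,"tz": -1.2,"wx": 0,"wy": 0,"wz": 0},
    {"jaw": 0,"tx": 0.1,"ty": 0.1,"tz": -1.2,"wx": 0,"wy": 0,"wz": 0}
  ]
}}

```text
time: 6.32
eef_pos: [0.6391, 0.2171, 0.0241]
ee_rot: [-3.141, -0.0, 1.577]
force: [-1.2, -0.3, 4.7]
gripper_width: 0.247
finger_force: 40.0
```

Contact. Release gently, rise.

{"op": "apply_moves", "data": {
  "commands": [
    {"jaw": 0.3,"tx": 0,"ty": 0,"tz": 0,"wx": 0,"wy": 0,"wz": 0},
    {"jaw": 0.5,"tx": 0,"ty": 0,"tz": 0,"wx": 0,"wy": 0,"wz": 0},
    {"jaw": 0.8,"tx": 0,"ty": 0,"tz": 0,"wx": 0,"wy": 0,"wz": 0},
    {"jaw": 1,"tx": 0,"ty": 0,"tz": 2,"wx": 0,"wy": 0,"wz": 0},
    {"jaw": 1,"tx": 0,"ty": 0,"tz": 7,"wx": 0,"wy": 0,"wz": 0}
  ]
}}

```text
time: 6.95
eef_pos: [0.6374, 0.2166, 0.0915]
ee_rot: [-3.136, 0.002, 1.578]
force: [0.8, 0.6, 0.5]
gripper_width: 1.001
finger_force: 0.0
```

{"op": "apply_moves", "data": {
  "commands": [
    {"jaw": 1,"tx": 0,"ty": 0,"tz": 4,"wx": 0,"wy": 0,"wz": 0},
    {"jaw": 1,"tx": 0,"ty": 0,"tz": 4,"wx": 0,"wy": 0,"wz": 0},
    {"jaw": 1,"tx": 0,"ty": 0,"tz": 4,"wx": 0,"wy": 0,"wz": 0}
  ]
}}

```text
time: 7.32
eef_pos: [0.6387, 0.2171, 0.1329]
ee_rot: [-3.141, 0.0, 1.578]
force: [0.2, -0.6, 0.2]
gripper_width: 1.003
finger_force: 0.0
```

```bash
python3 - <<'E'
from h import *
w=cam("wrist","w5.png");x=bot.state();p=x["eef_pos"];print(p)
u=proj(w,[[.6385,.217,.02]])[0];u=u.astype(int);print(u)
cv2.imwrite("pics/w5c.png",cv2.resize(w["color"][u[1]-60:u[1]+80,u[0]-70:u[0]+70],None,fx=4,fy=4))
E
```

```text
[0.63843778 0.21699294 0.13224838]
[277 203]
```

View pics/w5c.png

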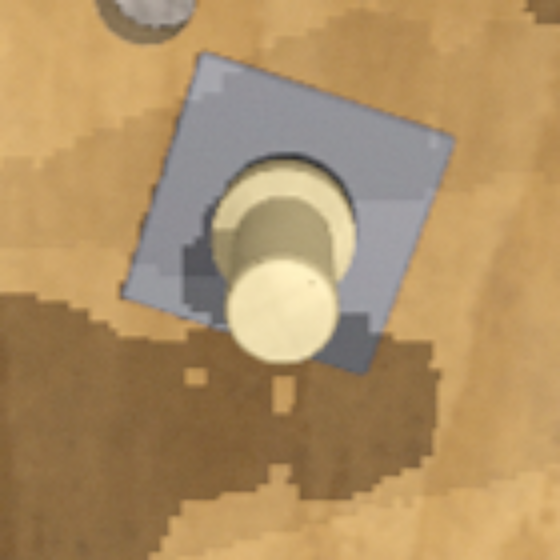

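{"op": "apply_moves", "data": {
  "commands": [
    {"jaw": 1,"tx": -3,"ty": 1,"tz": 3,"wx": 0,"wy": 0,"wz": 4},
    {"jaw": 1,"tx": -8,"ty": 3.5,"tz": 5,"wx": 0,"wy": 0,"wz": 10},
    {"jaw": 0.6,"tx": -13.5,"ty": 6,"tz": 6,"wx": 0,"wy": 0,"wz": 15.2},
    {"jaw": 0.6,"tx": -18.5,"ty": 8,"tz": 6,"wx": 0,"wy": 0,"wz": 15.2},
    {"jaw": 0.6,"tx": -21.3,"ty": 8.9,"tz": 5,"wx": 0,"wy": 0,"wz": 15.2}
  ]
}}

```text
time: 8.0
eef_pos: [0.4231, 0.3075, 0.1829]
ee_rot: [-3.14, -0.001, 1.846]
force: [0.5, -0.6, 0.1]
gripper_width: 0.597
finger_force: 0.0
```

{"op": "apply_moves", "data": {
  "commands": [
    {"jaw": 0.6,"tx": 0,"ty": 0,"tz": -2,"wx": 0,"wy": 0,"wz": 0},
    {"jaw": 0.6,"tx": 0,"ty": 0,"tz": -4,"wx": 0,"wy": 0,"wz": 0},
    {"jaw": 0.6,"tx": 0,"ty": 0,"tz": -4,"wx": 0,"wy": 0,"wz": 0},
    {"jaw": 0.6,"tx": 0,"ty": 0,"tz": -4,"wx": 0,"wy": 0,"wz": 0}
  ]
}}

```text
time: 8.5
eef_pos: [0.4263, 0.3061, 0.1434]
ee_rot: [-3.141, 0.0, 1.843]
force: [-0.5, -0.1, 0.6]
gripper_width: 0.602
finger_force: 0.0
```

```bash
python3 - <<'E'
from h import *
w=cam("wrist","w6.png");x=bot.state();p=x["eef_pos"];print(p,x["ee_rot"],x["joints"].round(2))
u=proj(w,[[.4467,.3034,.066]])[0].astype(int);print(u)
m=white(w,u[0]-110,u[1]-110,u[0]+110,min(420,u[1]+110),30,225)
q=big(m);print(cv2.contourArea(q),rect(ray(w,q,.066)),q.min(0),q.max(0))
E
```

```text
[0.42652166 0.30625061 0.14377582] [ 3.14144126e+00 -9.27300976e-05  1.84254981e+00] [-0.65  0.44 -0.03  1.89  0.02  0.81 -0.42]
[307 230]
687.0 [423.2 312.7  14.2  23.2  15.6] [265 190] [287 225]
```

View pics/w6.png

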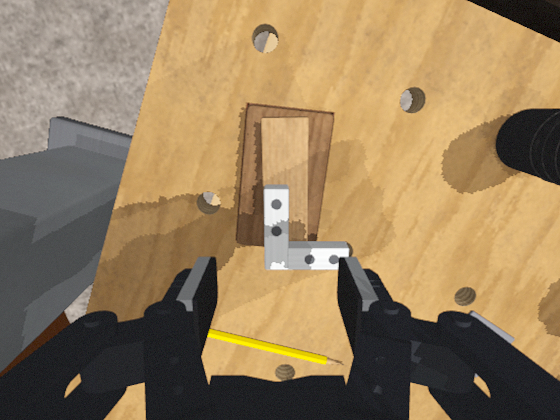

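{"op": "apply_moves", "data": {
  "commands": [
    {"jaw": 0.6,"tx": -0.1,"ty": 0,"tz": -4,"wx": 0,"wy": 0,"wz": 0},
    {"jaw": 0.6,"tx": -0.1,"ty": 0,"tz": -7.5,"wx": 0,"wy": 0,"wz": 0},
    {"jaw": 0.6,"tx": -0.1,"ty": 0,"tz": -8.8,"wx": 0,"wy": 0,"wz": 0},
    {"jaw": 0.6,"tx": -0.1,"ty": 0,"tz": -8.8,"wx": 0,"wy": 0,"wz": 0},
    {"jaw": 0.3,"tx": -0.1,"ty": 0,"tz": -8.8,"wx": 0,"wy": 0,"wz": 0}
  ]
}}

```text
time: 9.18
eef_pos: [0.426, 0.3067, 0.0568]
ee_rot: [3.14, -0.001, 1.843]
force: [0.1, 0.3, 0.3]
gripper_width: 0.406
finger_force: 0.0
```

{"op": "apply_moves", "data": {
  "commands": [
    {"jaw": 0.15,"tx": 0,"ty": 0,"tz": 0,"wx": 0,"wy": 0,"wz": 0},
    {"jaw": 0.1,"tx": 0,"ty": 0,"tz": 0,"wx": 0,"wy": 0,"wz": 0},
    {"jaw": 0,"tx": 0,"ty": 0,"tz": 0,"wx": 0,"wy": 0,"wz": 0},
    {"jaw": 0,"tx": 0,"ty": 0,"tz": 0,"wx": 0,"wy": 0,"wz": 0}
  ]
}}

```text
time: 9.68
eef_pos: [0.4259, 0.3067, 0.0568]
ee_rot: [3.139, -0.001, 1.843]
force: [-1.2, 0.2, 5.5]
gripper_width: 0.176
finger_force: 39.3
```

{"op": "apply_moves", "data": {
  "commands": [
    {"jaw": 0,"tx": 0,"ty": 0,"tz": 0.5,"wx": 0,"wy": 0,"wz": 0},
    {"jaw": 0,"tx": 0,"ty": 0,"tz": 2,"wx": 0,"wy": 0,"wz": 0},
    {"jaw": 0,"tx": 0,"ty": 0,"tz": 5,"wx": 0,"wy": 0,"wz": 0},
    {"jaw": 0,"tx": 0,"ty": 0,"tz": 8,"wx": 0,"wy": 0,"wz": 0},
    {"jaw": 0,"tx": 2,"ty": -3,"tz": 9,"wx": 0,"wy": 0,"wz": 0}
  ]
}}

```text
time: 10.3
eef_pos: [0.4449, 0.2792, 0.1485]
ee_rot: [3.138, -0.003, 1.848]
force: [0.9, -0.6, -0.9]
gripper_width: 0.175
finger_force: 39.2
```

{"op": "apply_moves", "data": {
  "commands": [
    {"jaw": 0,"tx": 2,"ty": -5,"tz": 0,"wx": 0,"wy": 0,"wz": -6},
    {"jaw": 0,"tx": 4,"ty": -10,"tz": 0,"wx": 0,"wy": 0,"wz": -12},
    {"jaw": 0,"tx": 5,"ty": -15,"tz": 0,"wx": 0,"wy": 0,"wz": -18},
    {"jaw": 0,"tx": 5,"ty": -20,"tz": 0,"wx": 0,"wy": 0,"wz": -24},
    {"jaw": 0,"tx": 5,"ty": -25,"tz": 0,"wx": 0,"wy": 0,"wz": -31.3}
  ]
}}

```text
time: 10.92
eef_pos: [0.4953, 0.0246, 0.1466]
ee_rot: [3.141, -0.001, 1.293]
force: [1.0, 0.2, -0.7]
gripper_width: 0.175
finger_force: 39.2
```

{"op": "apply_moves", "data": {
  "commands": [
    {"jaw": 0,"tx": 0,"ty": -5,"tz": 0,"wx": 0,"wy": 0,"wz": 0},
    {"jaw": 0,"tx": -1,"ty": -10,"tz": 0,"wx": 0,"wy": 0,"wz": 0},
    {"jaw": 0,"tx": -3,"ty": -16,"tz": 0,"wx": 0,"wy": 0,"wz": 0},
    {"jaw": 0,"tx": -5,"ty": -22,"tz": 0,"wx": 0,"wy": 0,"wz": 0},
    {"jaw": 0,"tx": -5,"ty": -25,"tz": 0,"wx": 0,"wy": 0,"wz": 0}
  ]
}}

```text
time: 11.55
eef_pos: [0.4432, -0.2273, 0.1468]
ee_rot: [3.141, 0.001, 1.292]
force: [0.7, 0.9, -1.0]
gripper_width: 0.173
finger_force: 39.2
```

```bash
python3 - <<'E'
from h import *
w=cam("wrist","w7.png");x=bot.state();p=x["eef_pos"];print(p,x["ee_rot"],x["joints"].round(2),x["finger_force"])
E
```

```text
[ 0.44384964 -0.23103417  0.14698134] [3.13901985 0.00331314 1.28949673] [ 0.31  0.41  0.17  1.95 -0.09  0.79  0.25] 39.18495297431946
```

View pics/w7.png

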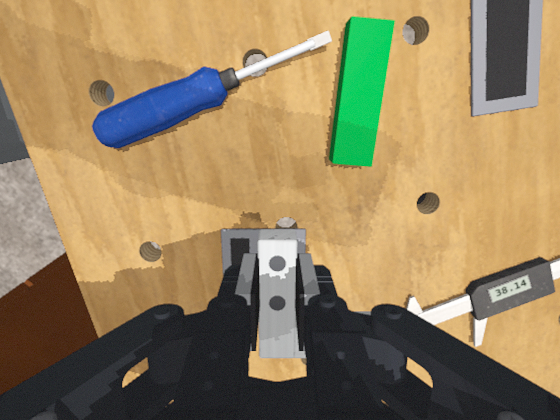

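{"op": "apply_moves", "data": {
  "commands": [
    {"jaw": 0,"tx": -3,"ty": -3,"tz": 0,"wx": 0,"wy": 0,"wz": 0},
    {"jaw": 0,"tx": -4.9,"ty": -4.2,"tz": -3,"wx": 0,"wy": 0,"wz": 0},
    {"jaw": 0,"tx": -4.9,"ty": -4.2,"tz": -8,"wx": 0,"wy": 0,"wz": 0},
    {"jaw": 0,"tx": -4.9,"ty": -4.2,"tz": -11.7,"wx": 0,"wy": 0,"wz": 0},
    {"jaw": 0,"tx": -4.9,"ty": -4.2,"tz": -11.7,"wx": 0,"wy": 0,"wz": 0}
  ]
}}

```text
time: 12.22
eef_pos: [0.3952, -0.2648, 0.0274]
ee_rot: [-3.138, -0.002, 1.297]
force: [0.3, 0.1, -0.4]
gripper_width: 0.173
finger_force: 39.2
```

{"op": "apply_moves", "data": {
  "commands": [
    {"jaw": 0,"tx": 0,"ty": 0,"tz": 0,"wx": 0,"wy": 0,"wz": 0},
    {"jaw": 0,"tx": 0,"ty": 0,"tz": 0,"wx": 0,"wy": 0,"wz": 0}
  ]
}}

```text
time: 12.48
eef_pos: [0.3973, -0.2663, 0.0302]
ee_rot: [3.139, 0.001, 1.297]
force: [-0.1, 1.4, -0.8]
gripper_width: 0.172
finger_force: 39.2
```

```bash
python3 - <<'E'
from h import *
w=cam("wrist","w8.png");x=bot.state();p=x["eef_pos"];print(p,x["ee_rot"],x["force"])
hsv=cv2.cvtColor(w["color"],cv2.COLOR_BGR2HSV)
for z,P in((.004,[.4134,-.2888]),):
    a=np.radians(-15.8);R=np.array([[np.cos(a),-np.sin(a)],[np.sin(a),np.cos(a)]])
    for q in([-28,28],[-12,28],[-36,36],[36,36]): print(q,proj(w,[*(np.r_[P]+R@np.array(q)/1000),z][:3]).round(1))
cv2.imwrite("pics/w8c.png",cv2.resize(w["color"][190:370,190:420],None,fx=3,fy=3,interpolation=cv2.INTER_CUBIC))
E
```

```text
[ 0.39719699 -0.26624953  0.03005572] [3.13886723e+00 6.66732992e-04 1.29674432e+00] [ 0.73706284  0.38844976 -0.36046424]
[-28, 28] [[265.1 229.1]]
[-12, 28] [[297.3 229.1]]
[-36, 36] [[248.7 213.7]]
[36, 36] [[395.2 213.8]]
```

View pics/w8c.png

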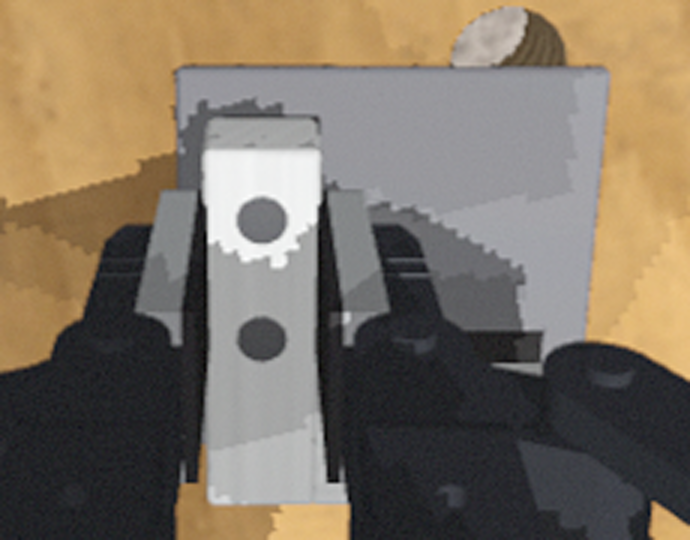

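```bash
python3 - <<'E'
from h import *
w=cam("wrist")
a=np.radians(-15.8);R=np.array([[np.cos(a),-np.sin(a)],[np.sin(a),np.cos(a)]])
zb=bot.state()["eef_pos"][2]-.0048
e=ray(w,[(190+208/3,190+118/3),(190+320/3,190+118/3)],zb)[:,:2]; t=ray(w,[(249.3,212.7),(392.7,212.7)],.004)[:,:2]
print("tile from edge",(t.mean(0)-R@[0,.036]).round(4),np.degrees(np.arctan2(*(t[1]-t[0])[::-1])), np.linalg.norm(t[1]-t[0]))
print("arm end w",np.linalg.norm(e[1]-e[0]),np.degrees(np.arctan2(*(e[1]-e[0])[::-1])))
C=t.mean(0)-R@[0,.036]
print("move",(C+R@[-.02,.028]-e.mean(0)).round(4))
E
```

```text
tile from edge [ 0.413 -0.288] -15.774760289850303 0.07035589650537327
arm end w 0.01624532513282167 -15.782236592087537
move [-0.0007 -0.007 ]
```

{"op": "apply_moves", "data": {
  "commands": [
    {"jaw": 0,"tx": -0.07,"ty": -0.75,"tz": 0,"wx": 0,"wy": 0,"wz": 0},
    {"jaw": 0,"tx": -0.07,"ty": -0.75,"tz": -0.8,"wx": 0,"wy": 0,"wz": 0},
    {"jaw": 0,"tx": -0.07,"ty": -0.75,"tz": -1.6,"wx": 0,"wy": 0,"wz": 0},
    {"jaw": 0,"tx": -0.07,"ty": -0.75,"tz": -2.1,"wx": 0,"wy": 0,"wz": 0},
    {"jaw": 0,"tx": -0.07,"ty": -0.75,"tz": -2.1,"wx": 0,"wy": 0,"wz": 0}
  ]
}}

```text
time: 13.2
eef_pos: [0.3951, -0.2731, 0.0082]
ee_rot: [-3.141, -0.0, 1.296]
force: [-2.9, 2.0, 19.5]
gripper_width: 0.175
finger_force: 42.4
```

{"op": "apply_moves", "data": {
  "commands": [
    {"jaw": 0,"tx": 0,"ty": 0,"tz": 0,"wx": 0,"wy": 0,"wz": 0}
  ]
}}

```text
time: 13.32
eef_pos: [0.3951, -0.2731, 0.0082]
ee_rot: [-3.141, -0.0, 1.296]
force: [-3.2, 1.7, 18.0]
gripper_width: 0.173
finger_force: 42.4
```

Seated firmly. Open, rise and check.

{"op": "apply_moves", "data": {
  "commands": [
    {"jaw": 0.25,"tx": 0,"ty": 0,"tz": 0.1,"wx": 0,"wy": 0,"wz": 0},
    {"jaw": 0.5,"tx": 0,"ty": 0,"tz": 0.2,"wx": 0,"wy": 0,"wz": 0},
    {"jaw": 0.6,"tx": 0,"ty": 0,"tz": 1,"wx": 0,"wy": 0,"wz": 0},
    {"jaw": 0.6,"tx": 0,"ty": 0,"tz": 5,"wx": 0,"wy": 0,"wz": 0},
    {"jaw": 0.6,"tx": 0,"ty": 0,"tz": 11,"wx": 0,"wy": 0,"wz": 0}
  ]
}}

```text
time: 13.95
eef_pos: [0.3946, -0.2727, 0.1178]
ee_rot: [-3.138, -0.001, 1.297]
force: [1.5, -0.6, 0.5]
gripper_width: 0.599
finger_force: 0.0
```

{"op": "apply_moves", "data": {
  "commands": [
    {"jaw": 1,"tx": 1,"ty": 0,"tz": 5,"wx": 0,"wy": 0,"wz": 0},
    {"jaw": 1,"tx": 2,"ty": -3,"tz": 8,"wx": 0,"wy": 0,"wz": 0},
    {"jaw": 1,"tx": 2,"ty": -3,"tz": 8,"wx": 0,"wy": 0,"wz": 0},
    {"jaw": 1,"tx": 2,"ty": -3,"tz": 8,"wx": 0,"wy": 0,"wz": 0}
  ]
}}

```text
time: 14.45
eef_pos: [0.4149, -0.3025, 0.1969]
ee_rot: [-3.14, -0.001, 1.296]
force: [-0.1, -0.4, 0.3]
gripper_width: 0.997
finger_force: 0.0
```

```bash
python3 - <<'E'
from h import *
w=cam("wrist","w9.png");x=bot.state();print(x["eef_pos"],x["ee_rot"],x["joints"].round(2))
u=proj(w,[[.413,-.2885,.018]])[0].astype(int);print(u)
q=big(white(w,max(0,u[0]-80),max(0,u[1]-80),u[0]+80,u[1]+80,30,195));print("square",cv2.contourArea(q),rect(ray(w,q,.018)))
g=big(grey(w,u,80));print("plate",rect(ray(w,g,.004)))
cv2.imwrite("pics/w9c.png",cv2.resize(w["color"][u[1]-80:u[1]+80,max(0,u[0]-100):u[0]+100],None,fx=3.5,fy=3.5))
E
```

```text
[ 0.4146583  -0.30217682  0.19650225] [-3.13920483e+00 -1.13527537e-03  1.29676559e+00] [ 0.45  0.37  0.19  1.85 -0.09  0.93  0.4 ]
[271 169]
square 1633.0 [ 411.5 -286.9   54.6   55.3   74.3]
plate [ 414.2 -283.6   71.4   79.8  -15.6]
```

View pics/w9c.png

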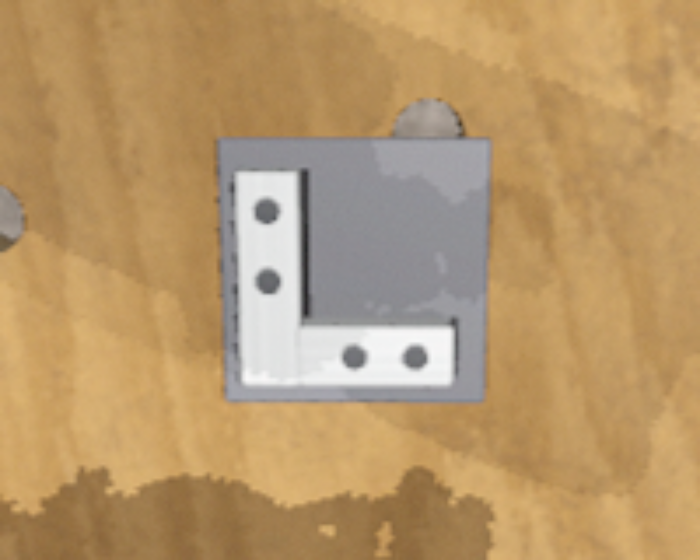

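{"op": "apply_moves", "data": {
  "commands": [
    {"jaw": 1,"tx": 2,"ty": 5,"tz": 1,"wx": 0,"wy": 0,"wz": 4},
    {"jaw": 1,"tx": 5,"ty": 10,"tz": 1,"wx": 0,"wy": 0,"wz": 8},
    {"jaw": 1,"tx": 8,"ty": 16,"tz": 1,"wx": 0,"wy": 0,"wz": 12},
    {"jaw": 1,"tx": 9,"ty": 22,"tz": 1,"wx": 0,"wy": 0,"wz": 16},
    {"jaw": 1,"tx": 9,"ty": 28,"tz": 1,"wx": 0,"wy": 0,"wz": 20}
  ]
}}

```text
time: 15.12
eef_pos: [0.505, -0.0208, 0.2062]
ee_rot: [-3.139, -0.001, 1.649]
force: [0.2, 0.5, 0.3]
gripper_width: 0.995
finger_force: 0.0
```

{"op": "apply_moves", "data": {
  "commands": [
    {"jaw": 1,"tx": 0,"ty": 6,"tz": 0,"wx": 0,"wy": 0,"wz": 3},
    {"jaw": 1,"tx": -2,"ty": 12,"tz": 0,"wx": 0,"wy": 0,"wz": 6},
    {"jaw": 1,"tx": -4,"ty": 18,"tz": 0,"wx": 0,"wy": 0,"wz": 11.3},
    {"jaw": 1,"tx": -6,"ty": 24,"tz": 0,"wx": 0,"wy": 0,"wz": 11.3},
    {"jaw": 1,"tx": -7.7,"ty": 30,"tz": -2,"wx": 0,"wy": 0,"wz": 11.3}
  ]
}}

```text
time: 15.75
eef_pos: [0.4284, 0.2739, 0.1888]
ee_rot: [3.141, -0.0, 1.844]
force: [1.9, 1.0, -0.5]
gripper_width: 1.0
finger_force: 0.0
```

{"op": "apply_moves", "data": {
  "commands": [
    {"jaw": 1,"tx": 0,"ty": 3,"tz": -2.5,"wx": 0,"wy": 0,"wz": 0},
    {"jaw": 1,"tx": 0,"ty": 4,"tz": -2.5,"wx": 0,"wy": 0,"wz": 0},
    {"jaw": 1,"tx": 0,"ty": 4,"tz": -2.5,"wx": 0,"wy": 0,"wz": 0}
  ]
}}

```text
time: 16.12
eef_pos: [0.4295, 0.3114, 0.1637]
ee_rot: [-3.14, 0.001, 1.843]
force: [1.3, -1.5, 0.2]
gripper_width: 0.995
finger_force: 0.0
```

```bash
python3 - <<'E'
from h import *
w=cam("wrist","w10.png");x=bot.state();print(x["eef_pos"],x["ee_rot"],x["joints"].round(2),x["force"])
c=np.array([.428,.3183]);a=np.radians(15.6);R=np.array([[np.cos(a),-np.sin(a)],[np.sin(a),np.cos(a)]])
px=proj(w,[[*(c+R@[sx*.015,sy*.05]),.052] for sx,sy in((-1,-1),(-1,1),(1,1),(1,-1))]);print(px.round(0))
g=cv2.cvtColor(w["color"],cv2.COLOR_BGR2GRAY)
c0=px.mean(0).astype(int)
for dv in(-40,-15,15,30): print(c0[1]+dv,c0[0]-50,g[c0[1]+dv-1:c0[1]+dv+2,c0[0]-50:c0[0]+50:2].mean(0).astype(int).tolist())
for du in(-8,0,8): print("col",c0[0]+du,c0[1]-90,g[c0[1]-90:c0[1]+100:2,c0[0]+du-1:c0[0]+du+2].mean(1).astype(int).tolist())
E
```

```text
[0.43007843 0.31064372 0.16418772] [-3.14113506e+00  8.85623808e-04  1.84189897e+00] [-0.6   0.43 -0.11  1.85  0.06  0.87 -0.46] [ 1.22847589  0.04431183 -0.17648191]
[[259. 258.]
 [257. 124.]
 [300. 124.]
 [298. 258.]]
151 228 [167, 165, 163, 147, 110, 115, 71, 116, 123, 124, 133, 133, 87, 84, 89, 176, 179, 181, 172, 179, 179, 173, 177, 178, 174, 174, 175, 182, 182, 181, 184, 182, 187, 184, 185, 190, 108, 135, 135, 127, 117, 120, 122, 125, 112, 106, 122, 150, 148, 152]
176 228 [156, 157, 155, 120, 118, 72, 120, 120, 130, 134, 125, 124, 76, 85, 86, 167, 169, 173, 175, 164, 173, 166, 165, 159, 163, 154, 162, 160, 171, 162, 164, 172, 171, 162, 161, 164, 115, 107, 109, 119, 116, 122, 116, 111, 102, 155, 157, 152, 147, 152]
206 228 [130, 110, 100, 101, 81, 113, 111, 119, 110, 101, 95, 107, 114, 81, 74, 115, 152, 152, 158, 160, 153, 154, 154, 154, 154, 156, 163, 163, 159, 161, 160, 161, 168, 170, 170, 167, 121, 128, 125, 125, 117, 115, 119, 159, 154, 155, 156, 158, 158, 161]
221 228 [102, 104, 107, 74, 75, 75, 81, 82, 82, 73, 67, 79, 78, 75, 79, 80, 114, 107, 111, 114, 110, 109, 109, 115,
[... 886 characters left out ...]
154, 157, 165, 162, 168, 170, 168, 110, 110, 111, 113, 113, 115, 112, 112, 111, 114, 111, 110, 108, 108, 104, 108, 109, 109, 103, 171, 173, 174, 174, 173, 172, 172, 168, 171, 171, 173, 170, 168, 173, 174, 175, 174]
col 286 101 [176, 175, 171, 173, 179, 180, 90, 98, 126, 126, 106, 170, 173, 172, 175, 177, 178, 177, 179, 180, 181, 181, 184, 181, 183, 181, 182, 183, 186, 183, 182, 179, 169, 162, 165, 168, 168, 167, 161, 162, 164, 163, 158, 164, 166, 164, 163, 162, 166, 165, 168, 165, 161, 161, 160, 171, 148, 116, 115, 117, 117, 119, 118, 112, 110, 112, 112, 108, 111, 114, 120, 121, 117, 120, 117, 118, 117, 111, 167, 170, 170, 171, 170, 163, 157, 160, 159, 161, 163, 180, 185, 182, 180, 183, 183]
```

{"op": "apply_moves", "data": {
  "commands": [
    {"jaw": 0.7,"tx": -0.3,"ty": 0.8,"tz": -3,"wx": 0,"wy": 0,"wz": 0},
    {"jaw": 0.7,"tx": -0.3,"ty": 0.8,"tz": -7,"wx": 0,"wy": 0,"wz": 0},
    {"jaw": 0.7,"tx": -0.3,"ty": 0.8,"tz": -10,"wx": 0,"wy": 0,"wz": 0},
    {"jaw": 0.7,"tx": -0.3,"ty": 0.8,"tz": -10,"wx": 0,"wy": 0,"wz": 0},
    {"jaw": 0.7,"tx": -0.3,"ty": 0.8,"tz": -10,"wx": 0,"wy": 0,"wz": 0}
  ]
}}

```text
time: 16.8
eef_pos: [0.428, 0.3193, 0.0655]
ee_rot: [3.14, -0.0, 1.841]
force: [0.3, 0.2, 0.7]
gripper_width: 0.702
finger_force: 0.0
```

{"op": "apply_moves", "data": {
  "commands": [
    {"jaw": 0.7,"tx": -0.05,"ty": 0,"tz": -2,"wx": 0,"wy": 0,"wz": 0},
    {"jaw": 0.7,"tx": -0.05,"ty": 0,"tz": -3,"wx": 0,"wy": 0,"wz": 0},
    {"jaw": 0.5,"tx": -0.05,"ty": 0,"tz": -3,"wx": 0,"wy": 0,"wz": 0},
    {"jaw": 0.3,"tx": -0.05,"ty": 0,"tz": -3,"wx": 0,"wy": 0,"wz": 0},
    {"jaw": 0.2,"tx": -0.05,"ty": 0,"tz": -3,"wx": 0,"wy": 0,"wz": 0}
  ]
}}

```text
time: 17.42
eef_pos: [0.4269, 0.3201, 0.035]
ee_rot: [3.14, -0.001, 1.843]
force: [-0.3, 0.1, 5.2]
gripper_width: 0.339
finger_force: 41.1
```

{"op": "apply_moves", "data": {
  "commands": [
    {"jaw": 0,"tx": 0,"ty": 0,"tz": 0,"wx": 0,"wy": 0,"wz": 0},
    {"jaw": 0,"tx": 0,"ty": 0,"tz": 0,"wx": 0,"wy": 0,"wz": 0},
    {"jaw": 0,"tx": 0,"ty": 0,"tz": 0,"wx": 0,"wy": 0,"wz": 0}
  ]
}}

```text
time: 17.8
eef_pos: [0.4269, 0.3201, 0.035]
ee_rot: [3.14, -0.001, 1.843]
force: [-0.4, 0.2, 7.1]
gripper_width: 0.339
finger_force: 41.1
```

{"op": "apply_moves", "data": {
  "commands": [
    {"jaw": 0,"tx": 0,"ty": 0,"tz": 0.5,"wx": 0,"wy": 0,"wz": 0},
    {"jaw": 0,"tx": 0,"ty": 0,"tz": 2,"wx": 0,"wy": 0,"wz": 0},
    {"jaw": 0,"tx": 0,"ty": 0,"tz": 5,"wx": 0,"wy": 0,"wz": 0},
    {"jaw": 0,"tx": 0,"ty": 0,"tz": 8,"wx": 0,"wy": 0,"wz": 0},
    {"jaw": 0,"tx": 1,"ty": -3,"tz": 10,"wx": 0,"wy": 0,"wz": 0}
  ]
}}

```text
time: 18.42
eef_pos: [0.436, 0.2923, 0.1364]
ee_rot: [3.139, -0.002, 1.847]
force: [0.2, -0.2, -1.2]
gripper_width: 0.337
finger_force: 40.3
```

{"op": "apply_moves", "data": {
  "commands": [
    {"jaw": 0,"tx": 2,"ty": -5,"tz": 0,"wx": 0,"wy": 0,"wz": -4},
    {"jaw": 0,"tx": 4,"ty": -10,"tz": 0,"wx": 0,"wy": 0,"wz": -8},
    {"jaw": 0,"tx": 6.5,"ty": -15,"tz": 0,"wx": 0,"wy": 0,"wz": -12},
    {"jaw": 0,"tx": 9,"ty": -20,"tz": 0,"wx": 0,"wy": 0,"wz": -17},
    {"jaw": 0,"tx": 11.5,"ty": -25,"tz": 0,"wx": 0,"wy": 0,"wz": -22.7}
  ]
}}

```text
time: 19.05
eef_pos: [0.5521, 0.0383, 0.1352]
ee_rot: [3.141, -0.001, 1.444]
force: [0.1, 1.4, -2.6]
gripper_width: 0.338
finger_force: 40.4
```

{"op": "apply_moves", "data": {
  "commands": [
    {"jaw": 0,"tx": 2,"ty": -5,"tz": 0,"wx": 0,"wy": 0,"wz": 0},
    {"jaw": 0,"tx": 4.5,"ty": -10,"tz": 0,"wx": 0,"wy": 0,"wz": 0},
    {"jaw": 0,"tx": 7,"ty": -15,"tz": -1,"wx": 0,"wy": 0,"wz": 0},
    {"jaw": 0,"tx": 8.4,"ty": -19.3,"tz": -5,"wx": 0,"wy": 0,"wz": 0},
    {"jaw": 0,"tx": 8.4,"ty": -19.3,"tz": -9,"wx": 0,"wy": 0,"wz": 0}
  ]
}}

```text
time: 19.68
eef_pos: [0.6359, -0.1593, 0.0441]
ee_rot: [3.139, 0.003, 1.44]
force: [0.1, 1.8, -1.6]
gripper_width: 0.342
finger_force: 40.3
```

{"op": "apply_moves", "data": {
  "commands": [
    {"jaw": 0,"tx": 0,"ty": 0,"tz": 0,"wx": 0,"wy": 0,"wz": 0},
    {"jaw": 0,"tx": 0,"ty": 0,"tz": 0,"wx": 0,"wy": 0,"wz": 0},
    {"jaw": 0,"tx": 0,"ty": 0,"tz": 0,"wx": 0,"wy": 0,"wz": 0}
  ]
}}

```text
time: 20.05
eef_pos: [0.6367, -0.1525, 0.0465]
ee_rot: [3.138, -0.0, 1.448]
force: [-0.5, 0.0, -0.2]
gripper_width: 0.34
finger_force: 40.3
```

```bash
python3 - <<'E'
from h import *
w=cam("wrist","w11.png");x=bot.state();p=x["eef_pos"];print(p,x["ee_rot"],x["force"],x["finger_force"])
t=ray(cam("top"),[(0,0)],0)
C=np.array([.636,-.1535]);a=np.radians(-7.15);R=np.array([[np.cos(a),-np.sin(a)],[np.sin(a),np.cos(a)]])
for q in([-25,60],[25,60],[-15,50],[15,50]): print(q,proj(w,[*(C+R@np.array(q)/1000),.004]).round(1))
A=p[:2]; b=x["ee_rot"][2]-np.pi/2;Rb=np.array([[np.cos(b),-np.sin(b)],[np.sin(b),np.cos(b)]])
for q in([-15,49],[15,49]):
  for z in(p[2]-.005,p[2]+.017): print("offcut pred",q,proj(w,[*(A+Rb@np.array(q)/1000),z]).round(1))
g=cv2.cvtColor(w["color"],cv2.COLOR_BGR2GRAY)
for u in(240,265,277,290,315): print("col",u,"from60",g[60:260:2,u-1:u+2].mean(1).astype(int).tolist())
for v in(120,150,165,180): print("row",v,"from 200",g[v-1:v+2,200:360:2].mean(0).astype(int).tolist())
E
```

```text
[ 0.63653231 -0.15270529  0.04624824] [3.13845162e+00 8.23676174e-05 1.44761550e+00] [0.0826869  0.24457464 0.12362853] 40.290886759757996
[-25, 60] [[227. 128.]]
[25, 60] [[326.4 128.1]]
[-15, 50] [[247.3 148. ]]
[15, 50] [[306.  148.1]]
offcut pred [-15, 49] [[241.3 159.4]]
offcut pred [-15, 49] [[235.6 168.8]]
offcut pred [15, 49] [[314.2 159.3]]
offcut pred [15, 49] [[320.5 168.7]]
col 240 from60 [176, 171, 172, 167, 166, 167, 168, 169, 168, 167, 165, 167, 168, 167, 164, 166, 169, 171, 171, 171, 172, 173, 176, 177, 178, 175, 175, 175, 176, 180, 178, 174, 172, 174, 145, 175, 178, 179, 179, 178, 178, 177, 163, 157, 157, 157, 158, 158, 157, 158, 121, 109, 119, 122, 162, 180, 180, 179, 179, 177, 177, 179, 179, 179, 175, 169, 169, 171, 171, 171, 167, 166, 167, 169, 169, 169, 170, 170, 171, 172, 172, 170, 169, 169, 168, 168, 169, 172, 171, 167, 164, 161, 161, 160, 160, 158, 157, 159, 164, 165]
col 265 from60 [180, 181, 180, 180, 179, 181, 175, 174, 173, 174, 178, 178, 178, 178, 180, 180, 178, 179, 179, 178, 178, 179, 179, 178, 178, 178, 179, 183, 181, 180, 180, 182, 183, 186, 141, 177,
[... 2792 characters left out ...]
, 118, 122, 125, 127, 123, 121, 122, 121, 118, 119, 119, 115, 114, 116, 116, 122, 122, 121, 121, 122, 123, 122, 121, 121, 120, 122, 122, 122, 123, 124, 124, 127, 124, 123, 122, 151, 179, 179, 180, 158, 172, 175, 179, 180, 176, 176, 174, 177, 177, 178, 180, 181, 179, 179, 178, 176, 175]
row 180 from 200 [163, 163, 166, 166, 165, 162, 162, 159, 157, 158, 161, 159, 136, 98, 98, 92, 96, 121, 175, 176, 180, 175, 168, 164, 159, 170, 180, 180, 176, 179, 184, 181, 178, 179, 179, 180, 184, 181, 180, 173, 166, 167, 170, 173, 175, 173, 172, 172, 171, 174, 178, 184, 188, 184, 179, 185, 188, 184, 186, 172, 177, 179, 144, 179, 178, 177, 177, 177, 177, 178, 177, 175, 173, 174, 175, 175, 175, 175, 174, 171]
```

{"op": "apply_moves", "data": {
  "commands": [
    {"jaw": 0,"tx": 0.07,"ty": 0,"tz": -1.5,"wx": 0,"wy": 0,"wz": 0},
    {"jaw": 0,"tx": 0.07,"ty": 0,"tz": -2.8,"wx": 0,"wy": 0,"wz": 0},
    {"jaw": 0,"tx": 0.07,"ty": 0,"tz": -3.2,"wx": 0,"wy": 0,"wz": 0},
    {"jaw": 0,"tx": 0.07,"ty": 0,"tz": -3.2,"wx": 0,"wy": 0,"wz": 0},
    {"jaw": 0,"tx": 0.07,"ty": 0,"tz": -3.2,"wx": 0,"wy": 0,"wz": 0}
  ]
}}

```text
time: 20.78
eef_pos: [0.6363, -0.1533, 0.0122]
ee_rot: [3.141, 0.0, 1.447]
force: [-0.8, -0.3, 0.5]
gripper_width: 0.345
finger_force: 40.3
```

{"op": "apply_moves", "data": {
  "commands": [
    {"jaw": 0,"tx": 0.08,"ty": 0.06,"tz": 0,"wx": 0,"wy": 0,"wz": 0},
    {"jaw": 0,"tx": 0.08,"ty": 0.06,"tz": -0.2,"wx": 0,"wy": 0,"wz": 0},
    {"jaw": 0,"tx": 0.08,"ty": 0.06,"tz": -0.32,"wx": 0,"wy": 0,"wz": 0},
    {"jaw": 0,"tx": 0.08,"ty": 0.06,"tz": -0.35,"wx": 0,"wy": 0,"wz": 0},
    {"jaw": 0,"tx": 0.08,"ty": 0.06,"tz": -0.35,"wx": 0,"wy": 0,"wz": 0}
  ]
}}

```text
time: 21.4
eef_pos: [0.6369, -0.1525, 0.009]
ee_rot: [3.141, -0.0, 1.447]
force: [-1.8, 0.9, 5.2]
gripper_width: 0.341
finger_force: 41.0
```

{"op": "apply_moves", "data": {
  "commands": [
    {"jaw": 0.4,"tx": 0,"ty": 0,"tz": 0.05,"wx": 0,"wy": 0,"wz": 0},
    {"jaw": 0.6,"tx": 0,"ty": 0,"tz": 0.1,"wx": 0,"wy": 0,"wz": 0},
    {"jaw": 0.8,"tx": 0,"ty": 0,"tz": 0.5,"wx": 0,"wy": 0,"wz": 0},
    {"jaw": 1,"tx": 0,"ty": 0,"tz": 5,"wx": 0,"wy": 0,"wz": 0},
    {"jaw": 1,"tx": 0,"ty": 0,"tz": 11,"wx": 0,"wy": 0,"wz": 0}
  ]
}}

```text
time: 22.02
eef_pos: [0.6358, -0.1524, 0.1184]
ee_rot: [-3.138, -0.0, 1.447]
force: [2.1, -0.1, -0.0]
gripper_width: 0.997
finger_force: 0.0
```

{"op": "apply_moves", "data": {
  "commands": [
    {"jaw": 1,"tx": 0,"ty": 0,"tz": 5,"wx": 0,"wy": 0,"wz": 0},
    {"jaw": 1,"tx": 0,"ty": 0,"tz": 7,"wx": 0,"wy": 0,"wz": 0},
    {"jaw": 1,"tx": 0,"ty": 0,"tz": 7,"wx": 0,"wy": 0,"wz": 0}
  ]
}}

```text
time: 22.4
eef_pos: [0.6378, -0.1528, 0.1906]
ee_rot: [3.138, 0.0, 1.447]
force: [-0.4, -0.6, -0.1]
gripper_width: 1.005
finger_force: 0.0
```

```bash
python3 - <<'E'
from h import *
w=cam("wrist","w12.png");x=bot.state();print(x["eef_pos"],x["ee_rot"])
hsv=cv2.cvtColor(w["color"],cv2.COLOR_BGR2HSV).astype(int)
u=proj(w,[[.6365,-.1535,.026]])[0].astype(int);print(u,hsv[u[1],u[0]])
m=((hsv[...,1]>70)).astype(np.uint8)*(hsv[...,2]>90).astype(np.uint8)
# offcut = connected non-grey region inside the plate
n,l=cv2.connectedComponents(m);k=(l==l[u[1],u[0]]).astype(np.uint8);q=big(k);print(cv2.contourArea(q),"offcut",rect(ray(w,q,.026)),q.min(0),q.max(0))
s=cv2.inRange(hsv.astype(np.uint8),(0,0,20),(180,60,220));kk=np.zeros_like(s);cv2.circle(kk,tuple(int(i) for i in u),95,255,-1);g=big(s&kk);print("plate",rect(ray(w,g,.004)),g.min(0),g.max(0))
E
```

```text
[ 0.63687977 -0.15260679  0.18870069] [3.14080966e+00 8.54894046e-05 1.44660312e+00]
[275 188] [ 17 108 206]
3723.5 offcut [ 636.  -152.7   30.1  100.5   -6.5] [257 129] [292 241]
plate [ 636.2 -153.2   49.8  118.9   -7.1] [248 117] [303 242]
```

{"op": "apply_moves", "data": {
  "commands": [
    {"jaw": 1,"tx": -2,"ty": 5,"tz": 0,"wx": 0,"wy": 0,"wz": 4},
    {"jaw": 1,"tx": -4,"ty": 10,"tz": 0,"wx": 0,"wy": 0,"wz": 8},
    {"jaw": 1,"tx": -6.5,"ty": 15,"tz": 0,"wx": 0,"wy": 0,"wz": 12},
    {"jaw": 1,"tx": -9,"ty": 20,"tz": 0,"wx": 0,"wy": 0,"wz": 16.3},
    {"jaw": 1,"tx": -11.5,"ty": 25,"tz": 0,"wx": 0,"wy": 0,"wz": 16.3}
  ]
}}

```text
time: 23.08
eef_pos: [0.52, 0.0987, 0.1868]
ee_rot: [-3.139, -0.0, 1.732]
force: [1.1, 0.7, -0.7]
gripper_width: 0.995
finger_force: 0.0
```

{"op": "apply_moves", "data": {
  "commands": [
    {"jaw": 1,"tx": -3,"ty": 6,"tz": 0,"wx": 0,"wy": 0,"wz": 0},
    {"jaw": 1,"tx": -6,"ty": 12,"tz": 0,"wx": 0,"wy": 0,"wz": 0},
    {"jaw": 1,"tx": -8,"ty": 17,"tz": 0,"wx": 0,"wy": 0,"wz": 0},
    {"jaw": 1,"tx": -9.6,"ty": 21,"tz": 0,"wx": 0,"wy": 0,"wz": 0},
    {"jaw": 1,"tx": -9.6,"ty": 21,"tz": 0,"wx": 0,"wy": 0,"wz": 0}
  ]
}}

```text
time: 23.7
eef_pos: [0.4228, 0.3109, 0.1868]
ee_rot: [-3.138, -0.001, 1.738]
force: [1.1, -0.0, -0.3]
gripper_width: 0.998
finger_force: 0.0
```

{"op": "apply_moves", "data": {
  "commands": [
    {"jaw": 1,"tx": 0,"ty": 0,"tz": 0,"wx": 0,"wy": 0,"wz": 0},
    {"jaw": 1,"tx": 0,"ty": 0,"tz": 0,"wx": 0,"wy": 0,"wz": 0}
  ]
}}

```text
time: 23.95
eef_pos: [0.4264, 0.3057, 0.1879]
ee_rot: [-3.141, 0.001, 1.729]
force: [0.0, -0.6, -0.4]
gripper_width: 0.998
finger_force: 0.0
```

```bash
python3 - <<'E'
from h import *
w=cam("wrist","w13.png");x=bot.state();print(x["eef_pos"],x["ee_rot"])
hsv=cv2.cvtColor(w["color"],cv2.COLOR_BGR2HSV).astype(int)
c=np.array([.4259,.3214]);a=np.radians(9.2);R=np.array([[np.cos(a),-np.sin(a)],[np.sin(a),np.cos(a)]])
px=proj(w,[[*(c+R@[sx*.032,sy*.053]),.03] for sx,sy in((-1,-1),(-1,1),(1,1),(1,-1))]);print(px.round(0))
c0=px.mean(0).astype(int)
g=w["color"][...,2]; 
for dv in(-40,0,40): print("row",c0[1]+dv,c0[0]-50,g[c0[1]+dv-1:c0[1]+dv+2,c0[0]-50:c0[0]+50:2].mean(0).astype(int).tolist())
for du in(-20,20): print("col",c0[0]+du,c0[1]-80,g[c0[1]-80:c0[1]+80:2,c0[0]+du-1:c0[0]+du+2].mean(1).astype(int).tolist())
print(hsv[c0[1],c0[0]-20],hsv[c0[1],c0[0]+20],hsv[c0[1]-85,c0[0]])
E
```

```text
[0.42643587 0.30585843 0.18809304] [-3.14095676e+00  8.99355627e-04  1.72865916e+00]
[[244. 230.]
 [240. 106.]
 [320. 106.]
 [316. 230.]]
row 128 230 [206, 205, 203, 198, 172, 148, 96, 148, 158, 161, 164, 168, 164, 150, 152, 171, 164, 155, 166, 166, 166, 157, 146, 155, 163, 161, 163, 166, 153, 156, 170, 158, 166, 163, 145, 152, 169, 158, 151, 169, 166, 159, 153, 120, 208, 205, 207, 216, 215, 213]
row 168 230 [204, 199, 198, 195, 195, 138, 147, 112, 149, 156, 168, 165, 154, 149, 160, 168, 160, 154, 164, 154, 138, 143, 134, 149, 147, 145, 149, 146, 140, 156, 148, 150, 149, 144, 138, 154, 141, 136, 147, 150, 149, 145, 139, 136, 192, 195, 192, 193, 189, 193]
row 208 230 [202, 187, 186, 192, 179, 144, 132, 118, 133, 147, 151, 146, 140, 138, 138, 158, 153, 155, 151, 143, 153, 152, 143, 140, 141, 141, 146, 142, 149, 151, 150, 149, 144, 142, 159, 154, 142, 158, 157, 158, 149, 148, 128, 195, 199, 201, 206, 202, 185, 189]
col 260 88 [190, 195, 193, 196, 201, 201, 200, 201, 200, 119, 154, 160, 167, 168, 167, 163, 164, 163, 161, 164, 171, 166, 167, 165, 162, 161, 160, 162, 159, 159, 159, 155, 154, 155, 163, 166, 166, 163, 160, 164, 168, 166, 167, 164, 153, 146, 150, 152, 150, 145, 143, 144, 144, 157, 153, 158, 153, 150, 155, 153, 154, 160, 154, 152, 99, 102, 98, 97, 103, 102, 131, 134, 131, 132, 129, 172, 150, 169, 207, 202]
col 300 88 [214, 217, 216, 214, 214, 212, 209, 212, 208, 109, 160, 155, 150, 153, 156, 154, 153, 151, 154, 154, 153, 153, 161, 168, 166, 167, 171, 170, 165, 165, 151, 151, 151, 151, 151, 152, 151, 152, 151, 151, 151, 154, 148, 145, 148, 148, 157, 157, 154, 149, 155, 159, 155, 155, 151, 152, 150, 155, 153, 152, 153, 156, 154, 151, 133, 124, 148, 145, 101, 124, 201, 211, 204, 203, 204, 201, 204, 202, 199, 200]
[ 15 114 170] [ 14 122 153] [ 18 123 214]
```

{"op": "apply_moves", "data": {
  "commands": [
    {"jaw": 1,"tx": -0.05,"ty": 1.65,"tz": -4,"wx": 0,"wy": 0,"wz": 0},
    {"jaw": 1,"tx": -0.05,"ty": 1.65,"tz": -9,"wx": 0,"wy": 0,"wz": 0},
    {"jaw": 1,"tx": -0.05,"ty": 1.65,"tz": -13.5,"wx": 0,"wy": 0,"wz": 0},
    {"jaw": 1,"tx": -0.05,"ty": 1.65,"tz": -13.5,"wx": 0,"wy": 0,"wz": 0},
    {"jaw": 1,"tx": -0.05,"ty": 1.65,"tz": -13.5,"wx": 0,"wy": 0,"wz": 0}
  ]
}}

```text
time: 24.62
eef_pos: [0.4263, 0.3239, 0.0548]
ee_rot: [3.14, -0.001, 1.73]
force: [-0.5, 0.2, 1.0]
gripper_width: 1.004
finger_force: 0.0
```

```bash
python3 - <<'E'
from h import *
w=cam("wrist","w14.png");x=bot.state();print(x["eef_pos"],x["ee_rot"])
g=w["color"][...,2]
for v in(150,200): print("row",v,g[v-1:v+2,170:390:3].mean(0).astype(int).tolist())
c=np.array([.4259,.3222]);a=np.radians(9.2);R=np.array([[np.cos(a),-np.sin(a)],[np.sin(a),np.cos(a)]])
print(proj(w,[[*(c+R@[sx*.032,sy*.053]),.03] for sx,sy in((-1,-1),(-1,1),(1,1),(1,-1))]).round(0))
print("col",g[60:200:2,276:279].mean(1).astype(int).tolist())
E
```

```text
[0.42661465 0.32430737 0.05536033] [ 3.13912207e+00 -1.30812398e-03  1.73020491e+00]
row 150 [218, 224, 228, 227, 224, 223, 221, 209, 209, 219, 221, 224, 216, 166, 126, 111, 124, 127, 123, 123, 123, 125, 115, 118, 120, 125, 129, 127, 131, 134, 135, 134, 131, 126, 130, 134, 132, 133, 135, 132, 129, 131, 137, 138, 134, 132, 136, 136, 132, 135, 140, 134, 140, 141, 135, 118, 135, 194, 202, 204, 199, 201, 205, 202, 208, 208, 211, 225, 223, 219, 214, 219, 224, 226]
row 200 [208, 210, 211, 214, 216, 217, 219, 219, 213, 210, 214, 214, 211, 214, 121, 156, 171, 171, 175, 178, 174, 170, 162, 164, 173, 169, 166, 167, 161, 160, 159, 156, 158, 165, 160, 154, 160, 168, 158, 152, 161, 167, 155, 158, 159, 145, 153, 165, 166, 155, 146, 156, 165, 172, 154, 154, 169, 199, 199, 198, 199, 202, 196, 193, 195, 200, 200, 197, 197, 197, 194, 200, 202, 203]
[[218. 344.]
 [207. 148.]
 [345. 148.]
 [335. 344.]]
col [218, 216, 219, 219, 219, 210, 209, 208, 210, 212, 209, 208, 211, 213, 213, 215, 220, 222, 223, 220, 220, 223, 225, 226, 226, 228, 229, 227, 227, 227, 226, 225, 224, 224, 223, 219, 214, 221, 226, 226, 229, 157, 88, 104, 107, 125, 171, 172, 169, 172, 172, 174, 174, 174, 174, 174, 177, 176, 176, 176, 174, 172, 162, 158, 154, 149, 147, 150, 154, 157]
```

{"op": "apply_moves", "data": {
  "commands": [
    {"jaw": 1,"tx": -0.1,"ty": -0.25,"tz": -2.5,"wx": 0,"wy": 0,"wz": 0},
    {"jaw": 1,"tx": -0.1,"ty": -0.25,"tz": -4.5,"wx": 0,"wy": 0,"wz": 0},
    {"jaw": 1,"tx": -0.1,"ty": -0.25,"tz": -5.1,"wx": 0,"wy": 0,"wz": 0},
    {"jaw": 1,"tx": -0.1,"ty": -0.25,"tz": -5.1,"wx": 0,"wy": 0,"wz": 0},
    {"jaw": 0.7,"tx": -0.1,"ty": -0.25,"tz": -5.1,"wx": 0,"wy": 0,"wz": 0}
  ]
}}

```text
time: 25.3
eef_pos: [0.425, 0.3219, 0.0037]
ee_rot: [3.14, -0.001, 1.731]
force: [0.9, -0.4, -0.6]
gripper_width: 0.82
finger_force: 0.0
```

{"op": "apply_moves", "data": {
  "commands": [
    {"jaw": 0.6,"tx": 0,"ty": 0,"tz": 0,"wx": 0,"wy": 0,"wz": 0},
    {"jaw": 0.6,"tx": 0,"ty": 0,"tz": 0,"wx": 0,"wy": 0,"wz": 0},
    {"jaw": 0.5,"tx": 0,"ty": 0,"tz": 0,"wx": 0,"wy": 0,"wz": 0}
  ]
}}

```text
time: 25.68
eef_pos: [0.425, 0.3218, 0.0037]
ee_rot: [3.14, -0.001, 1.731]
force: [-1.0, -0.5, 5.6]
gripper_width: 0.719
finger_force: 42.9
```

{"op": "apply_moves", "data": {
  "commands": [
    {"jaw": 0.5,"tx": 0,"ty": 0,"tz": 0.5,"wx": 0,"wy": 0,"wz": 0},
    {"jaw": 0.5,"tx": 0,"ty": 0,"tz": 2,"wx": 0,"wy": 0,"wz": 0},
    {"jaw": 0.5,"tx": 0,"ty": 0,"tz": 5,"wx": 0,"wy": 0,"wz": 0},
    {"jaw": 0.5,"tx": 0.5,"ty": -2,"tz": 8,"wx": 0,"wy": 0,"wz": 0},
    {"jaw": 0.5,"tx": 1.5,"ty": -6,"tz": 9,"wx": 0,"wy": 0,"wz": -2}
  ]
}}

```text
time: 26.3
eef_pos: [0.44, 0.2631, 0.0953]
ee_rot: [3.138, -0.003, 1.699]
force: [0.7, 0.3, -1.9]
gripper_width: 0.72
finger_force: 44.0
```

{"op": "apply_moves", "data": {
  "commands": [
    {"jaw": 0.5,"tx": 1,"ty": -5,"tz": 0,"wx": 0,"wy": 0,"wz": -2.3},
    {"jaw": 0.5,"tx": 2,"ty": -11,"tz": 0,"wx": 0,"wy": 0,"wz": -2.3},
    {"jaw": 0.5,"tx": 3,"ty": -17,"tz": 0,"wx": 0,"wy": 0,"wz": -2.3},
    {"jaw": 0.5,"tx": 4,"ty": -22,"tz": 0,"wx": 0,"wy": 0,"wz": -2.3},
    {"jaw": 0.5,"tx": 4.8,"ty": -25.7,"tz": -2,"wx": 0,"wy": 0,"wz": -2.3}
  ]
}}

```text
time: 26.92
eef_pos: [0.4888, 0.0017, 0.0744]
ee_rot: [3.138, 0.001, 1.654]
force: [0.6, 0.8, -1.0]
gripper_width: 0.719
finger_force: 44.0
```

{"op": "apply_moves", "data": {
  "commands": [
    {"jaw": 0.5,"tx": 0,"ty": 0,"tz": -2,"wx": 0,"wy": 0,"wz": 0},
    {"jaw": 0.5,"tx": 0,"ty": 0,"tz": -3,"wx": 0,"wy": 0,"wz": 0},
    {"jaw": 0.5,"tx": 0,"ty": 0,"tz": -3,"wx": 0,"wy": 0,"wz": 0},
    {"jaw": 0.5,"tx": 0,"ty": 0,"tz": -3,"wx": 0,"wy": 0,"wz": 0}
  ]
}}

```text
time: 27.42
eef_pos: [0.4877, 0.0051, 0.0432]
ee_rot: [3.141, -0.0, 1.657]
force: [0.2, 0.2, -0.8]
gripper_width: 0.717
finger_force: 44.0
```

```bash
python3 - <<'E'
from h import *
w=cam("wrist","w15.png");x=bot.state();p=x["eef_pos"];print(p,x["ee_rot"],x["finger_force"],x["force"])
C=np.array([.488,.0045]);a=np.radians(4.95);R=np.array([[np.cos(a),-np.sin(a)],[np.sin(a),np.cos(a)]])
for q in([-40,61],[40,61],[-32,53],[32,53]): print(q,proj(w,[*(C+R@np.array(q)/1000),.004]).round(1))
b=x["ee_rot"][2]-np.pi/2;Rb=np.array([[np.cos(b),-np.sin(b)],[np.sin(b),np.cos(b)]])
for q in([-32,53],[32,53]):
  for z in(p[2]-.0037,p[2]+.026): print("blk",q,proj(w,[*(p[:2]+Rb@np.array(q)/1000),z]).round(1))
g=w["color"][...,2]
for u in(240,277,310): print("col",u,"from60",g[60:220:2,u-1:u+2].mean(1).astype(int).tolist())
r=int(proj(w,[*(C+R@np.array([0,.055])),.004])[0,1]);
for v in(r,r+25,r+45): print("row",v,"from 170",g[v-1:v+2,170:390:3].mean(0).astype(int).tolist())
E
```

```text
[0.48777144 0.00502678 0.04326076] [ 3.14052516e+00 -5.43401099e-05  1.65719131e+00] 43.96380543708801 [ 0.0980395  -0.37518391 -0.5906976 ]
[-40, 61] [[197.3 125.8]]
[40, 61] [[359.3 125.8]]
[-32, 53] [[214.3 142.2]]
[32, 53] [[342.3 142.2]]
blk [-32, 53] [[199.2 150.1]]
blk [-32, 53] [[180.3 161.6]]
blk [32, 53] [[357.3 150.1]]
blk [32, 53] [[376.8 161.6]]
col 240 from60 [232, 233, 235, 237, 237, 236, 236, 234, 235, 235, 234, 233, 235, 234, 233, 234, 236, 238, 239, 239, 237, 237, 235, 235, 236, 236, 235, 235, 233, 232, 231, 230, 230, 163, 189, 191, 190, 188, 188, 189, 177, 128, 62, 62, 61, 157, 125, 103, 112, 114, 117, 127, 133, 185, 185, 183, 176, 179, 177, 177, 175, 175, 174, 176, 178, 180, 181, 180, 179, 177, 175, 164, 161, 160, 158, 156, 160, 164, 161, 161]
col 277 from60 [223, 223, 224, 224, 224, 227, 231, 233, 233, 230, 226, 227, 230, 230, 227, 225, 219, 217, 216, 214, 210, 210, 212, 215, 217, 222, 222, 222, 222, 220, 220, 222, 226, 160, 191, 194, 193, 193, 192, 193, 192, 145, 63, 64, 58, 164, 123, 102, 109, 115, 117, 129, 137, 182, 183, 183, 184, 182, 182, 183, 182, 183, 185
[... 963 characters left out ...]
9, 127, 125, 122, 112, 116, 117, 114, 115, 122, 125, 132, 131, 128, 128, 129, 132, 137, 137, 134, 131, 129, 128, 131, 133, 133, 110, 115, 122, 125, 123, 123, 126, 126, 129, 129, 132, 132, 126, 128, 132, 137, 139, 135, 130, 134, 137, 137, 130, 138, 130, 129, 132, 128, 168, 215, 212, 215, 214, 214, 213, 218, 218]
row 183 from 170 [205, 202, 200, 193, 199, 175, 170, 174, 176, 178, 189, 191, 190, 189, 191, 189, 175, 169, 175, 191, 190, 187, 184, 174, 178, 186, 186, 182, 181, 192, 182, 175, 175, 190, 191, 185, 183, 187, 190, 187, 182, 176, 171, 183, 191, 191, 184, 181, 181, 188, 182, 175, 168, 185, 194, 194, 189, 191, 179, 187, 187, 185, 184, 183, 176, 171, 200, 212, 209, 211, 217, 219, 214, 218]
```

{"op": "apply_moves", "data": {
  "commands": [
    {"jaw": 0.5,"tx": 0.05,"ty": -0.05,"tz": -1.5,"wx": 0,"wy": 0,"wz": 0},
    {"jaw": 0.5,"tx": 0.05,"ty": -0.05,"tz": -2.6,"wx": 0,"wy": 0,"wz": 0},
    {"jaw": 0.5,"tx": 0.05,"ty": -0.05,"tz": -3,"wx": 0,"wy": 0,"wz": 0},
    {"jaw": 0.5,"tx": 0.05,"ty": -0.05,"tz": -3,"wx": 0,"wy": 0,"wz": 0},
    {"jaw": 0.5,"tx": 0.05,"ty": -0.05,"tz": -3,"wx": 0,"wy": 0,"wz": 0}
  ]
}}

```text
time: 28.1
eef_pos: [0.488, 0.0039, 0.0126]
ee_rot: [3.141, 0.0, 1.656]
force: [-0.4, -0.5, -1.4]
gripper_width: 0.721
finger_force: 44.0
```

{"op": "apply_moves", "data": {
  "commands": [
    {"jaw": 0.5,"tx": 0.03,"ty": 0.05,"tz": -0.2,"wx": 0,"wy": 0,"wz": 0},
    {"jaw": 0.5,"tx": 0.03,"ty": 0.05,"tz": -0.4,"wx": 0,"wy": 0,"wz": 0},
    {"jaw": 0.5,"tx": 0.03,"ty": 0.05,"tz": -0.52,"wx": 0,"wy": 0,"wz": 0},
    {"jaw": 0.5,"tx": 0.03,"ty": 0.05,"tz": -0.52,"wx": 0,"wy": 0,"wz": 0}
  ]
}}

```text
time: 28.6
eef_pos: [0.4882, 0.0044, 0.0078]
ee_rot: [3.141, 0.0, 1.656]
force: [-1.9, 0.4, 5.4]
gripper_width: 0.718
finger_force: 44.6
```

{"op": "apply_moves", "data": {
  "commands": [
    {"jaw": 0.78,"tx": 0,"ty": 0,"tz": 0.05,"wx": 0,"wy": 0,"wz": 0},
    {"jaw": 1,"tx": 0,"ty": 0,"tz": 0.1,"wx": 0,"wy": 0,"wz": 0},
    {"jaw": 1,"tx": 0,"ty": 0,"tz": 0.2,"wx": 0,"wy": 0,"wz": 0},
    {"jaw": 1,"tx": 0,"ty": 0,"tz": 4,"wx": 0,"wy": 0,"wz": 0},
    {"jaw": 1,"tx": 0,"ty": 0,"tz": 10,"wx": 0,"wy": 0,"wz": 0}
  ]
}}

```text
time: 29.22
eef_pos: [0.4869, 0.0044, 0.1071]
ee_rot: [-3.137, -0.0, 1.656]
force: [0.6, 0.2, -0.6]
gripper_width: 1.0
finger_force: 0.0
```

{"op": "apply_moves", "data": {
  "commands": [
    {"jaw": 1,"tx": 0,"ty": 0,"tz": 6,"wx": 0,"wy": 0,"wz": 0},
    {"jaw": 1,"tx": 0,"ty": -2,"tz": 12,"wx": 0,"wy": 0,"wz": 0},
    {"jaw": 1,"tx": 0,"ty": -2,"tz": 14,"wx": 0,"wy": 0,"wz": 0},
    {"jaw": 1,"tx": 0,"ty": -2,"tz": 14,"wx": 0,"wy": 0,"wz": 0}
  ]
}}

```text
time: 29.72
eef_pos: [0.4889, -0.0158, 0.2489]
ee_rot: [3.138, 0.0, 1.655]
force: [-0.4, -0.4, -0.4]
gripper_width: 0.999
finger_force: 0.0
```

```bash
python3 - <<'E'
from h import *
w=cam("wrist","w16.png");x=bot.state();print(x["eef_pos"],x["ee_rot"])
hsv=cv2.cvtColor(w["color"],cv2.COLOR_BGR2HSV).astype(int)
u=proj(w,[[.488,.0045,.034]])[0].astype(int);print(u,hsv[u[1],u[0]])
m=((hsv[...,1]>70)&(hsv[...,2]>60)).astype(np.uint8)
n,l=cv2.connectedComponents(m);k=(l==l[u[1],u[0]]).astype(np.uint8);q=big(k);print("block",rect(ray(w,q,.034)),q.min(0),q.max(0))
s=cv2.inRange(hsv.astype(np.uint8),(0,0,20),(180,60,230));kk=np.zeros_like(s);cv2.circle(kk,tuple(int(i) for i in u),90,255,-1);g=big(s&kk);print("plate",rect(ray(w,g,.004)),g.min(0),g.max(0))
cv2.imwrite("pics/final.png",np.hstack([cv2.resize(w["color"][max(0,u[1]-100):u[1]+100,u[0]-100:u[0]+100],(400,400)),cv2.resize(cam("top")["color"][150:290,190:440],(400,400*140//250)).repeat(1,0)[:400] if 0 else cv2.resize(cam("scene")["color"][100:350,150:400],(400,400))]))
E
```

```text
[ 0.48808459 -0.01559297  0.2473438 ] [3.14083040e+00 6.51696202e-05 1.65588842e+00]
[277 156] [ 15 132 141]
block [473.6 -54.  441.3 565.8  88.9] [0 0] [559 396]
plate [488.1   4.7  79.9 120.6   4.8] [239  93] [316 206]
```

View pics/final.png

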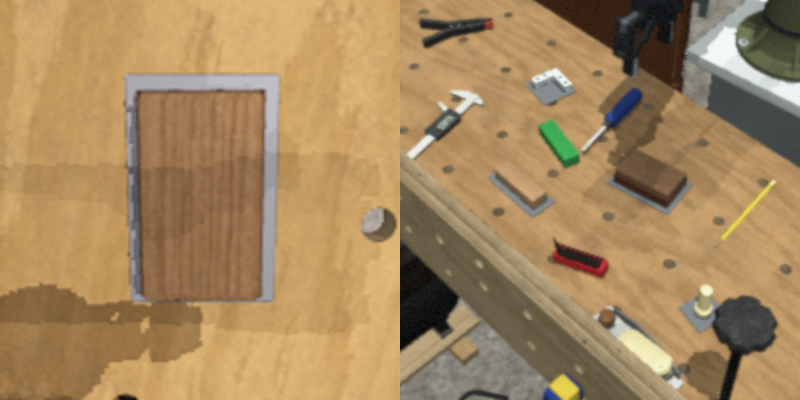

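{"op": "apply_moves", "data": {
  "commands": [
    {"jaw": 0.6,"tx": 0,"ty": -5,"tz": 0,"wx": 0,"wy": 0,"wz": -5},
    {"jaw": 0.6,"tx": -1,"ty": -10,"tz": 0,"wx": 0,"wy": 0,"wz": -10},
    {"jaw": 0.6,"tx": -4,"ty": -16,"tz": -3,"wx": 0,"wy": 0,"wz": -15},
    {"jaw": 0.6,"tx": -7,"ty": -21,"tz": -7,"wx": 0,"wy": 0,"wz": -20.6},
    {"jaw": 0.6,"tx": -9.3,"ty": -25.8,"tz": -12,"wx": 0,"wy": 0,"wz": -20.6}
  ]
}}

```text
time: 30.45
eef_pos: [0.4035, -0.2548, 0.1445]
ee_rot: [-3.14, 0.0, 1.295]
force: [1.5, -0.1, -0.8]
gripper_width: 0.601
finger_force: 0.0
```

{"op": "apply_moves", "data": {
  "commands": [
    {"jaw": 0.6,"tx": 0,"ty": 0,"tz": -4,"wx": 0,"wy": 0,"wz": 0},
    {"jaw": 0.6,"tx": 0,"ty": 0,"tz": -6,"wx": 0,"wy": 0,"wz": 0},
    {"jaw": 0.6,"tx": 0,"ty": 0,"tz": -6,"wx": 0,"wy": 0,"wz": 0},
    {"jaw": 0.6,"tx": 0,"ty": 0,"tz": -6,"wx": 0,"wy": 0,"wz": 0},
    {"jaw": 0.6,"tx": 0,"ty": 0,"tz": -6,"wx": 0,"wy": 0,"wz": 0}
  ]
}}

```text
time: 31.08
eef_pos: [0.4056, -0.2539, 0.0873]
ee_rot: [3.14, 0.0, 1.297]
force: [0.3, -0.1, 0.0]
gripper_width: 0.597
finger_force: 0.0
```

{"op": "apply_moves", "data": {
  "commands": [
    {"jaw": 0.6,"tx": -1.05,"ty": -1.9,"tz": 0,"wx": 0,"wy": 0,"wz": 0},
    {"jaw": 0.6,"tx": -1.05,"ty": -1.9,"tz": -3,"wx": 0,"wy": 0,"wz": 0},
    {"jaw": 0.6,"tx": -1.05,"ty": -1.9,"tz": -3.7,"wx": 0,"wy": 0,"wz": 0},
    {"jaw": 0.6,"tx": -1.05,"ty": -1.9,"tz": -3.7,"wx": 0,"wy": 0,"wz": 0},
    {"jaw": 0.6,"tx": -1.05,"ty": -1.9,"tz": -3.7,"wx": 0,"wy": 0,"wz": 0}
  ]
}}

```text
time: 31.7
eef_pos: [0.3951, -0.273, 0.0504]
ee_rot: [3.14, 0.0, 1.297]
force: [0.3, 0.1, -0.8]
gripper_width: 0.597
finger_force: 0.0
```

```bash
python3 - <<'E'
from h import *
w=cam("wrist","w17.png");x=bot.state();p=x["eef_pos"];print(p,x["ee_rot"])
g=cv2.cvtColor(w["color"],cv2.COLOR_BGR2GRAY)
C=np.array([.4132,-.2885]);a=np.radians(-15.8);R=np.array([[np.cos(a),-np.sin(a)],[np.sin(a),np.cos(a)]])
for q,z in(([-36,36],4),([36,36],4),([-28,28],4),([-12,28],4),([-28,28],18),([-12,28],18),([28,-12],18),([28,-28],18)): print(q,z,proj(w,[*(C+R@np.array(q)/1000),z/1000]).round(1))
for v in(218,235,250): print("row",v,"from 220",g[v-1:v+2,220:340:2].mean(0).astype(int).tolist())
print("col 275 from 180",g[180:250:2,274:277].mean(1).astype(int).tolist())
E
```

```text
[ 0.39513589 -0.27297768  0.05038793] [3.14036302e+00 3.02972875e-04 1.29695136e+00]
[-36, 36] 4 [[251.3 189.9]]
[36, 36] 4 [[384.7 190.1]]
[-28, 28] 4 [[266.2 204.2]]
[-12, 28] 4 [[295.5 204.2]]
[-28, 28] 18 [[265.5 211.6]]
[-12, 28] 18 [[296.9 211.7]]
[28, -12] 18 [[369.8 282.7]]
[28, -28] 18 [[367.6 308.8]]
row 218 from 220 [163, 163, 163, 166, 163, 158, 157, 155, 158, 158, 156, 155, 152, 152, 152, 135, 107, 150, 148, 132, 85, 193, 236, 237, 237, 236, 238, 239, 235, 236, 235, 237, 237, 237, 238, 237, 189, 62, 151, 148, 147, 149, 147, 146, 149, 147, 148, 148, 148, 148, 147, 147, 148, 148, 148, 149, 148, 148, 148, 147]
row 235 from 220 [166, 165, 163, 165, 166, 163, 161, 159, 158, 154, 154, 153, 155, 152, 152, 153, 109, 146, 147, 148, 86, 185, 234, 236, 236, 234, 237, 194, 176, 175, 203, 237, 236, 238, 238, 235, 179, 80, 149, 146, 148, 146, 146, 147, 147, 146, 147, 148, 148, 149, 148, 147, 148, 147, 147, 147, 146, 147, 148, 157]
row 250 from 220 [101, 103, 101, 102, 101, 102, 102, 101, 98, 96, 95, 103, 94, 95, 115, 126, 113, 143, 148, 149, 95, 183, 234, 236, 235, 233, 236, 239, 236, 235, 235, 236, 235, 238, 237, 235, 160, 100, 151, 158, 102, 105, 105, 105, 106, 105, 106, 106, 106, 104, 105, 105, 106, 104, 140, 160, 160, 159, 160, 160]
col 275 from 180 [151, 151, 149, 151, 134, 136, 149, 147, 148, 148, 149, 148, 156, 159, 156, 199, 237, 237, 237, 237, 238, 225, 117, 116, 116, 114, 111, 111, 236, 237, 238, 237, 237, 237, 237]
```

{"op": "apply_moves", "data": {
  "commands": [
    {"jaw": 0.6,"tx": 0,"ty": 0,"tz": -2.5,"wx": 0,"wy": 0,"wz": 0},
    {"jaw": 0.6,"tx": 0,"ty": 0,"tz": -4.1,"wx": 0,"wy": 0,"wz": 0},
    {"jaw": 0.5,"tx": 0,"ty": 0,"tz": -4.1,"wx": 0,"wy": 0,"wz": 0},
    {"jaw": 0.3,"tx": 0,"ty": 0,"tz": -4.1,"wx": 0,"wy": 0,"wz": 0},
    {"jaw": 0.1,"tx": 0,"ty": 0,"tz": -4.1,"wx": 0,"wy": 0,"wz": 0}
  ]
}}

```text
time: 32.38
eef_pos: [0.3951, -0.2732, 0.0096]
ee_rot: [3.14, 0.0, 1.296]
force: [0.5, 1.1, 1.3]
gripper_width: 0.172
finger_force: 39.7
```

{"op": "apply_moves", "data": {
  "commands": [
    {"jaw": 0,"tx": 0,"ty": 0,"tz": 0,"wx": 0,"wy": 0,"wz": 0},
    {"jaw": 0,"tx": 0,"ty": 0,"tz": 0,"wx": 0,"wy": 0,"wz": 0},
    {"jaw": 0,"tx": 0,"ty": 0,"tz": 0,"wx": 0,"wy": 0,"wz": 0}
  ]
}}

```text
time: 32.75
eef_pos: [0.3951, -0.2732, 0.0096]
ee_rot: [3.14, 0.0, 1.296]
force: [-0.4, 0.5, 7.2]
gripper_width: 0.17
finger_force: 40.3
```

{"op": "apply_moves", "data": {
  "commands": [
    {"jaw": 0,"tx": 0,"ty": 0,"tz": 0.4,"wx": 0,"wy": 0,"wz": 0},
    {"jaw": 0,"tx": 0.2,"ty": -0.06,"tz": 0.4,"wx": 0,"wy": 0,"wz": 0},
    {"jaw": 0,"tx": 0.2,"ty": -0.06,"tz": 0.4,"wx": 0,"wy": 0,"wz": 0},
    {"jaw": 0,"tx": 0.2,"ty": -0.06,"tz": 0.4,"wx": 0,"wy": 0,"wz": 0}
  ]
}}

```text
time: 33.25
eef_pos: [0.3965, -0.2735, 0.0125]
ee_rot: [-3.141, -0.0, 1.296]
force: [0.5, 0.5, -0.4]
gripper_width: 0.168
finger_force: 39.5
```

Need about 0.6 mm more; then lower and release.

{"op": "apply_moves", "data": {
  "commands": [
    {"jaw": 0,"tx": 0.07,"ty": -0.03,"tz": 0,"wx": 0,"wy": 0,"wz": 0},
    {"jaw": 0,"tx": 0.07,"ty": -0.03,"tz": -0.2,"wx": 0,"wy": 0,"wz": 0},
    {"jaw": 0,"tx": 0.07,"ty": -0.03,"tz": -0.33,"wx": 0,"wy": 0,"wz": 0},
    {"jaw": 0,"tx": 0.07,"ty": -0.03,"tz": -0.33,"wx": 0,"wy": 0,"wz": 0}
  ]
}}

```text
time: 33.75
eef_pos: [0.3972, -0.2738, 0.0096]
ee_rot: [3.141, 0.0, 1.296]
force: [-0.8, 0.6, 6.2]
gripper_width: 0.17
finger_force: 40.2
```

{"op": "apply_moves", "data": {
  "commands": [
    {"jaw": 0.25,"tx": 0,"ty": 0,"tz": 0.05,"wx": 0,"wy": 0,"wz": 0},
    {"jaw": 0.5,"tx": 0,"ty": 0,"tz": 0.1,"wx": 0,"wy": 0,"wz": 0},
    {"jaw": 0.6,"tx": 0,"ty": 0,"tz": 0.5,"wx": 0,"wy": 0,"wz": 0},
    {"jaw": 0.6,"tx": 0,"ty": 0,"tz": 4,"wx": 0,"wy": 0,"wz": 0},
    {"jaw": 0.6,"tx": 0,"ty": 0,"tz": 4,"wx": 0,"wy": 0,"wz": 0}
  ]
}}

```text
time: 34.38
eef_pos: [0.3984, -0.2746, 0.0512]
ee_rot: [3.138, 0.001, 1.296]
force: [0.3, -0.6, 0.3]
gripper_width: 0.599
finger_force: 0.0
```

{"op": "apply_moves", "data": {
  "commands": [
    {"jaw": 0.6,"tx": 0,"ty": 0,"tz": 5,"wx": 0,"wy": 0,"wz": 0},
    {"jaw": 0.6,"tx": 0,"ty": 0,"tz": 11,"wx": 0,"wy": 0,"wz": 0},
    {"jaw": 0.6,"tx": 2,"ty": -3,"tz": 15,"wx": 0,"wy": 0,"wz": 0},
    {"jaw": 0.6,"tx": 2,"ty": -3,"tz": 15,"wx": 0,"wy": 0,"wz": 0},
    {"jaw": 0.6,"tx": 2,"ty": -3,"tz": 15,"wx": 0,"wy": 0,"wz": 0}
  ]
}}

```text
time: 35.0
eef_pos: [0.4165, -0.3031, 0.1982]
ee_rot: [-3.14, -0.001, 1.296]
force: [0.4, 0.4, -0.3]
gripper_width: 0.597
finger_force: 0.0
```

```bash
python3 - <<'E'
from h import *
w=cam("wrist","w18.png");x=bot.state();print(x["eef_pos"],x["ee_rot"])
u=proj(w,[[.413,-.2885,.018]])[0].astype(int)
q=big(white(w,max(0,u[0]-80),max(0,u[1]-80),u[0]+80,u[1]+80,30,195));print("square",cv2.contourArea(q),rect(ray(w,q,.018)))
C=np.array([.4132,-.2885])
t=cam("top");v=proj(t,[[.6385,.217,.058]])[0];print("dog top pred",v)
hsv=cv2.cvtColor(t["color"],cv2.COLOR_BGR2HSV);v=v.astype(int)
m=cv2.inRange(hsv,(20,20,180),(40,110,255));k=np.zeros_like(m);cv2.circle(k,tuple(int(i) for i in v),14,255,-1);q=big(m&k);print(rect(ray(t,q,.058)))
E
```

```text
[ 0.41616166 -0.30268624  0.19773458] [-3.13851328e+00 -1.20409996e-03  1.29674588e+00]
square 1622.0 [ 413.2 -287.7   54.8   55.3   74.3]
dog top pred [212.70840478 175.95247822]
[632.1 218.2   7.   21.2 -62.8]
```

```bash
python3 -c "
from plant import bot
print(bot.finish_job())"
```

```text
the job is handed in; nothing more can be done
None
```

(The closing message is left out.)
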